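# Stack, lid and stamp a batch of specimen plates

### The arm

A 6-joint arm with a two-finger parallel gripper is mounted at the origin on the work surface. World frame = base frame: x ahead of the robot, y to its left, z up, the work surface at z = 0. Lengths are in m, angles in rad, forces in N, time in s.
With the tool pointing down it reaches from about 0.375 to 0.9 m from the base axis. Payload 3.1 kg.
Tool frame: the origin (TCP) lies between the finger pads; the fingertips stand manip.nose_length ahead of it and the grasp point (between the pads) lies 5 mm behind it (manip.nose_length is the distance from the TCP to the fingertips, in m); z points along the fingers, y is the line along which they close (so a half turn about z gives the same grasp; the last joint's range is limited). The gripper opens to 85 mm and grips with 20 to 120 N. Pads are 22 mm wide; open, the fingers measure 114 mm over their backs; the gripper's body (76 mm by 85 mm) begins 54 mm behind the grasp point. The pads swing forward as they close: fully open they stand 13 mm farther back than shut.
Start: joints at [-1.433, 0.527, 1.433, -0, 1.181, -0.178], TCP at [0.195, -0.594, 0.245] pointing down, gripper open.
Joint ranges: [-3.08, 3.08], [-0.75, 2.2], [0.22, 2.44], [-1.43, 4.57], [0, 2.65], [-2.85, 2.85]. Speed limits (rad/s): [2.79, 2.79, 3.14, 3.14, 3.14, 3.14].

### API

Orientations are given as a unit quaternion [x, y, z, w].
In Python, from station import monitor, eyes, job, manip gives the robot as it stands.
- The arm moves only by the shell command python3 -m pendant 'ROWS' [FORCE]. ROWS is JSON, a list that holds one entry, the list of rows, each a list of 7 numbers: the shift along the tool's x, y, z as a fraction of full scale, then the turn, a rotation vector about the tool's x, y, z as a fraction of full scale, then the opening, from 0 (shut) to 1 (fully open). A call has 1 to 20 rows; each row shifts and turns the commanded pose from where the row before left it, along the tool's axes as they then stand; what a row does not reach is not made up. Full scale, the value 1, is 800 mm for a shift and 0.12 rad for a turn. A row lasts 1/10 s, in which the tool goes at most 50 mm and 8.59 degrees, less where a joint would pass 70% of its speed; a pose out of reach is approached as far as the arm can. A call with a number of a shift or a turn outside -1 to 1 is refused whole. A call with a gripper value outside its range is refused whole. The fingers move at their own pace and stop on an object; FORCE is the grip in N (left out, the last holds). Time passes only in rows, so rows that do not move let the fingers close. It gives the time, the measured TCP pose, the force, the opening and the grip force at its end, in the units of the state.
- monitor.sense(): the state, without advancing time (a new reading comes with each control period).
- eyes.snapshot(name): name is "scene" or "side" or "wrist"; returns a dict with "pixels" (384x512x3 uint8, red, green, blue), "depth" (384x512 float32, m along the optical axis (not along the pixel's ray), 0 where there is no reading), "intrinsics" (3x3 intrinsics, pixels), "eye" and "attitude" of the camera in the world. Camera axes: x right, y down, z forward; pixel columns grow to the right and rows downward; lengths in m; the calibration is good to about 2 mm. A picture is of the moment at which its call begins.
- job.sign_off(): hands the job in; it is judged then, once.
The state is a dict: "t": time; "q": joint angles; "qd": joint speeds; "tau": joint torques, N m; "tcp_pos": TCP position; "tool_rot": TCP orientation; "force": force on the tool from outside, world axes, zero at the start; "ft_torque": the same for the moment, N m; "finger_gap": opening from 0.0 (shut) to 1.0 (fully open); "gripper_force": force on a finger pad.
Only numpy, scipy, OpenCV 4.12 (cv2) and the standard library are available. Lean on these libraries where they do the work, as an engineer would, in place of code of your own. Each camera call takes 0.05 s, during which the arm holds its last target. There are 200 camera calls.

### The job

Stack all the white specimen plates on the blue boss of the aluminium nest, in any order, with their cut-off corners over the boss's cut-off corners so that each skirt drops fully home over the one below, and close the stack with the orange lid the same way. Then take the hand stamp, press it flat on the middle of the purple ink pad, press it firmly, squarely and in line with the lid on the middle of the lid's paper label for about a second, and lift it straight up without sliding it. Finally stand the stamp upright in the middle of its grey rubber rest and let go; leave the jars and the dish alone.

Things in the scene. Friction and masses are not known exactly. Their poses are not given: they have to be found in the camera images.
- nest: Fixed aluminium base 130 x 86 x 8 mm with a blue boss, 96 mm (x) by 54 mm (y); boss corners at the +x end cut off at 45 degrees (14 mm legs), square at the -x end. Origin: centre of its underside, z up. Seated plates stand straight over the origin, x axis the same way as the nest's; half a turn round they do not go home.
- boss (a point): Middle of the boss's top face, 18 mm above the nest's underside. The first seated plate's origin lies 9 mm below this point (its skirt overlaps the boss by 9 mm); each further plate, and the lid, sits 21 mm higher than the one below.
- plate1: White plate with purple wells, 30 mm high, 90 g; may be absent. Block 96 mm (x) by 54 mm (y), +x corners cut off (14 mm); grip it across the 54 mm above the skirt. Flared skirt 11 mm high, 110 x 68 mm at its foot, round a cavity 9 mm deep that fits over a boss or block top with 3.5 mm play per side at its mouth, 1.5 mm at its ceiling. Origin: centre of its underside, z up.
- plate2: White plate with red wells, 30 mm high, 90 g; may be absent. Block 96 mm (x) by 54 mm (y), +x corners cut off (14 mm); grip it across the 54 mm above the skirt. Flared skirt 11 mm high, 110 x 68 mm at its foot, round a cavity 9 mm deep that fits over a boss or block top with 3.5 mm play per side at its mouth, 1.5 mm at its ceiling. Origin: centre of its underside, z up.
- plate3: White plate with blue wells, 30 mm high, 90 g; may be absent. Block 96 mm (x) by 54 mm (y), +x corners cut off (14 mm); grip it across the 54 mm above the skirt. Flared skirt 11 mm high, 110 x 68 mm at its foot, round a cavity 9 mm deep that fits over a boss or block top with 3.5 mm play per side at its mouth, 1.5 mm at its ceiling. Origin: centre of its underside, z up.
- plate4: White plate with green wells, 30 mm high, 90 g; may be absent. Block 96 mm (x) by 54 mm (y), +x corners cut off (14 mm); grip it across the 54 mm above the skirt. Flared skirt 11 mm high, 110 x 68 mm at its foot, round a cavity 9 mm deep that fits over a boss or block top with 3.5 mm play per side at its mouth, 1.5 mm at its ceiling. Origin: centre of its underside, z up.
- lid: Orange lid with the plates' outline, 28 mm high, 80 g: block 96 (x) by 54 mm (y), +x corners cut off, white paper label 62 x 50 mm on top; skirt and cavity as the plates' (skirt 11 mm high, 110 x 68 mm at its foot, cavity 9 mm deep). Origin: centre of its underside, z up.
- label (a point): Middle of the paper label on the lid's top face, 28 mm above the lid's origin and 8 mm from it toward -x; axes as the lid's.
- stamp: Hand stamp, about 280 g: red-faced steel foot 44 mm (x) by 36 mm (y) by 18 mm high, square wooden handle 22 x 22 mm from there up to 80 mm above the face. Origin: centre of its face (underside); z up along the handle. It starts upright on its rest.
- rest: Fixed flat grey rubber mat 100 x 90 x 6 mm for the stamp to stand on. Origin: centre of its underside, on the table; top 6 mm above it.
- inkpad: Fixed ink pad, rigid: grey base 110 x 90 mm with a purple pad 98 (x) x 78 (y) mm, top 16 mm above the table. Origin: centre of its underside.
- ink_face (a point): Middle of the ink pad's purple top face.
- jar1: Small clear jar with blue cap, 40 mm across, 55 mm high; a loose bystander to leave alone. Origin: centre of its underside.
- jar2: Clear jar with blue cap, 48 mm across, 70 mm high; a loose bystander to leave alone. Origin: centre of its underside.
- dish: Flat round culture dish, 68 mm across, 10 mm high; a loose bystander to leave alone. Origin: centre of its underside.
Not all that is in view belongs to the job. Leave any pink look-alike of the plate3 alone.

How it is judged:
On the way, in this order (a step that is already met when the one before it is completed fails the run):
1. all plates present are seated on the nest with the lid seated on top of them, released (horizontal distance between each of plate1, plate2, plate3, plate4, lid and nest below 0.005 m and angle between each of plate1, plate2, plate3, plate4, lid's own z axis and vertical below 0.06 rad and angle between the x axis of each of plate1, plate2, plate3, plate4, lid and the x axis of nest, either way round below 0.08 rad and (height (world z) of plate1 between 0.0055 and 0.0125 m or height (world z) of plate1 between 0.0265 and 0.0335 m or height (world z) of plate1 between 0.0475 and 0.0545 m or height (world z) of plate1 between 0.0685 and 0.0755 m) and (height (world z) of plate2 between 0.0055 and 0.0125 m or height (world z) of plate2 between 0.0265 and 0.0335 m or height (world z) of plate2 between 0.0475 and 0.0545 m or height (world z) of plate2 between 0.0685 and 0.0755 m) and (height (world z) of plate3 between 0.0055 and 0.0125 m or height (world z) of plate3 between 0.0265 and 0.0335 m or height (world z) of plate3 between 0.0475 and 0.0545 m or height (world z) of plate3 between 0.0685 and 0.0755 m) and (height (world z) of plate4 between 0.0055 and 0.0125 m or height (world z) of plate4 between 0.0265 and 0.0335 m or height (world z) of plate4 between 0.0475 and 0.0545 m or height (world z) of plate4 between 0.0685 and 0.0755 m) and (height (world z) of lid between 0.0475 and 0.0545 m or height (world z) of lid between 0.0685 and 0.0755 m or height (world z) of lid between 0.0895 and 0.0965 m) and z of each of plate1, plate2, plate3, plate4 in the frame of lid below -0.015 m and contact force between each of plate1, plate2, plate3, plate4, lid and the fingers below 0.05 N), for 0.3 s.
2. the stamp is pressed flat on the ink pad (over 3 N) (contact force between stamp and inkpad above 3 N and angle between stamp's own z axis and vertical below 0.1 rad and horizontal distance between stamp and ink_face below 0.02 m), for 0.2 s.
3. the inked stamp is pressed squarely on the middle of the lid's label (over 6 N, within 9 mm, tilted less than 0.08 rad, in line with the lid within 0.2 rad) for 0.4 s (contact force between stamp and lid above 6 N and horizontal distance between stamp and label below 0.009 m and angle between stamp's own z axis and vertical below 0.08 rad and angle between the x axis of stamp and the x axis of lid, either way round below 0.2 rad), for 0.4 s.
4. the stamp is lifted straight off the label (15 to 60 mm above it, still within 15 mm of its middle) (contact force between stamp and lid below 0.05 N and horizontal distance between stamp and label below 0.015 m and z of stamp in the frame of label between 0.015 and 0.06 m), for 0.05 s.
At the end, for the whole second after the job is handed in: All plates present stacked on the nest and the lid seated on top (each within 5 mm of the nest's axis, 3.5 mm of seated height, 0.06 rad of level, 0.08 rad of the nest's yaw); the stamp upright on its rest, within 24 mm of its middle; all released and at rest (horizontal distance between each of plate1, plate2, plate3, plate4, lid and nest below 0.005 m and angle between each of plate1, plate2, plate3, plate4, lid's own z axis and vertical below 0.06 rad and angle between the x axis of each of plate1, plate2, plate3, plate4, lid and the x axis of nest, either way round below 0.08 rad and (height (world z) of plate1 between 0.0055 and 0.0125 m or height (world z) of plate1 between 0.0265 and 0.0335 m or height (world z) of plate1 between 0.0475 and 0.0545 m or height (world z) of plate1 between 0.0685 and 0.0755 m) and (height (world z) of plate2 between 0.0055 and 0.0125 m or height (world z) of plate2 between 0.0265 and 0.0335 m or height (world z) of plate2 between 0.0475 and 0.0545 m or height (world z) of plate2 between 0.0685 and 0.0755 m) and (height (world z) of plate3 between 0.0055 and 0.0125 m or height (world z) of plate3 between 0.0265 and 0.0335 m or height (world z) of plate3 between 0.0475 and 0.0545 m or height (world z) of plate3 between 0.0685 and 0.0755 m) and (height (world z) of plate4 between 0.0055 and 0.0125 m or height (world z) of plate4 between 0.0265 and 0.0335 m or height (world z) of plate4 between 0.0475 and 0.0545 m or height (world z) of plate4 between 0.0685 and 0.0755 m) and (height (world z) of lid between 0.0475 and 0.0545 m or height (world z) of lid between 0.0685 and 0.0755 m or height (world z) of lid between 0.0895 and 0.0965 m) and z of each of plate1, plate2, plate3, plate4 in the frame of lid below -0.015 m and linear speed of each of plate1, plate2, plate3, plate4, lid, stamp below 0.02 m/s and horizontal distance between stamp and rest below 0.024 m and angle between stamp's own z axis and vertical below 0.08 rad and z of stamp in the frame of rest between 0.003 and 0.01 m); the robot touches nothing.
It fails at once if the stamp is slid over the lid: pressed flat on its top more than 16 mm from the label's middle (contact force between stamp and lid above 4 N and angle between stamp's own z axis and vertical below 0.06 rad and horizontal distance between stamp and label between 0.016 and 0.045 m and z of stamp in the frame of label between -0.003 and 0.003 m).
It fails at once if a bystander (jar or dish) is moved more than 60 mm or tipped over (distance of any of jar1, jar2, dish from where it was at the start of the episode above 0.06 m or angle between any of jar1, jar2, dish's own z axis and vertical above 0.6 rad).
Of plate1, plate2, plate3, plate4 only 2 to 4 are there at a start; the rules pass over those that are not, and their reading is None.
At some moment in a run one of plate1, plate2, plate3, plate4, lid may be knocked a few centimetres aside while the robot is not near it.
Once in a run the grip may slacken for a moment while it holds something.
It also fails if it takes over 210 s, if anything falls off the work surface, if the arm or the gripper's body presses on something with over 40 N, if the wrist force passes 120 N, or if a joint passes its speed limit or range.

## Working session

There is one attempt and no reset: what is moved stays moved. The work goes in short steps, Python scripts to look and compute and a shell command to move; the robot and the scene stay as the last step left them, time stands still between calls to the robot, and variables do not carry over. Pictures are saved under pics/ and viewed, at most 14 in all, crops included, and the job is handed in when it is done.

```bash
ls; mkdir -p pics; python3 - <<'E'
from station import monitor, eyes, job, manip
import cv2,numpy as np
s=monitor.sense(); print({k:np.round(v,3).tolist() for k,v in s.items()}, manip.nose_length)
ims=[]
for n in ("scene","side","wrist"):
    d=eyes.snapshot(n); print(n,np.round(d["eye"],3),np.round(d["attitude"],3).tolist(),d["intrinsics"].tolist() if hasattr(d["intrinsics"],'tolist') else d["intrinsics"])
    np.savez(f"pics/{n}0.npz",**d); ims.append(d["pixels"][:,:,::-1])
cv2.imwrite("pics/a.png",cv2.resize(ims[0],(800,600),interpolation=cv2.INTER_CUBIC))
cv2.imwrite("pics/b.png",cv2.resize(ims[1],(800,600),interpolation=cv2.INTER_CUBIC))
E
```

```text
pics
{'t': 0.0, 'q': [-1.432, 0.528, 1.434, -0.0, 1.181, -0.179], 'qd': [0.002, 0.001, -0.0, -0.003, 0.002, -0.0], 'tau': [0.0, -44.235, -17.803, -0.0, 0.008, -0.0], 'tcp_pos': [0.195, -0.593, 0.244], 'tool_rot': [0.987, 0.158, 0.0, -0.001], 'force': [-0.111, -0.027, -0.317], 'ft_torque': [0.031, 0.033, -0.003], 'gripper_force': 0.0, 'finger_gap': 0.998} 0.014
scene [1.044 0.609 0.892] [0.291, 0.891, -0.334, -0.101] [[357.13955097153485, 0.0, 258.04766582688944], [0.0, 357.13955097153485, 189.33386627057678], [0.0, 0.0, 1.0]]
side [0.513 0.827 0.813] [-0.04, 0.912, -0.407, 0.023] [[420.50230565088367, 0.0, 245.02037523439864], [0.0, 420.50230565088367, 191.2910661383127], [0.0, 0.0, 1.0]]
wrist [ 0.269 -0.569  0.373] [0.8, -0.58, -0.092, 0.125] [[329.4353754737561, 0.0, 256.9975308492476], [0.0, 329.4353754737561, 195.74558144760687], [0.0, 0.0, 1.0]]
```

View pics/a.png

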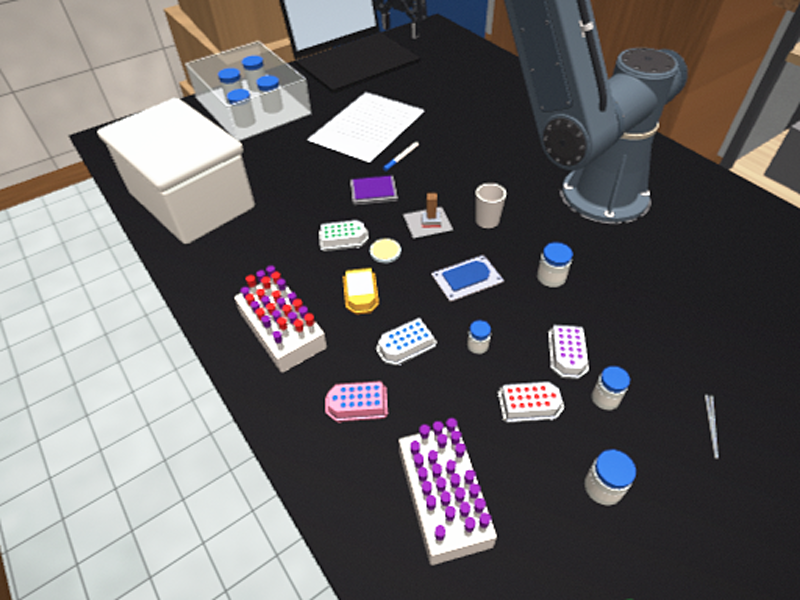

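View pics/b.png

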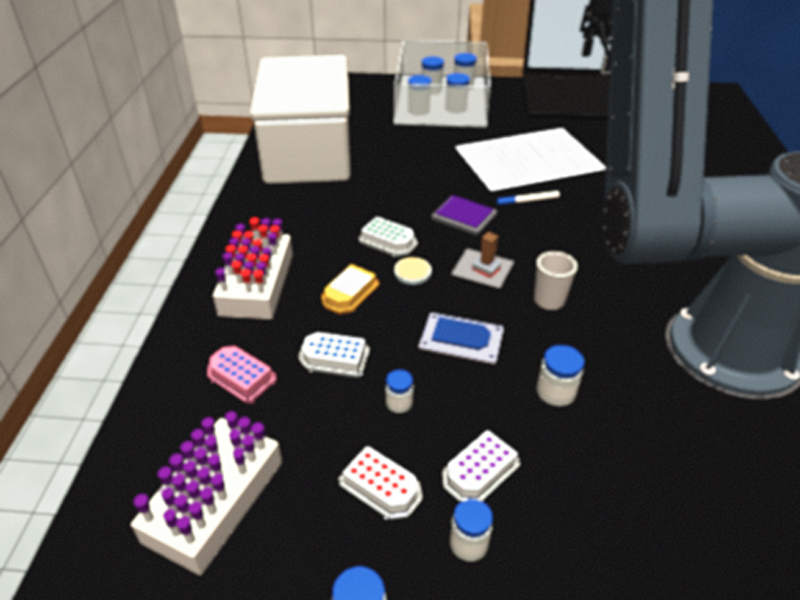

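Scene view (800×600 px): green plate (343,234), lid (361,290), nest (467,277), stamp (430,215), ink pad (374,188), blue plate (407,341), pink decoy (358,400), red plate (531,401), purple plate (569,350). All four plates are there. The side view shows the same layout. Next I'll triangulate across the two views.

```bash
cat > h.py <<'E'
import cv2,numpy as np
from scipy.spatial.transform import Rotation as R
def rays(d,uv):
    K=d["intrinsics"];uv=np.atleast_2d(uv).astype(float)
    r=np.c_[(uv[:,0]-K[0,2])/K[0,0],(uv[:,1]-K[1,2])/K[1,1],np.ones(len(uv))]
    return R.from_quat(d["attitude"]).apply(r)
def plane(d,uv,z):
    r=rays(d,uv);return d["eye"]+r*((z-d["eye"][2])/r[:,2])[:,None]
def tri(d1,u1,d2,u2):
    a,b=[rays(d,u)[0] for d,u in((d1,u1),(d2,u2))]
    A=np.c_[a,-b];s=np.linalg.lstsq(A,d2["eye"]-d1["eye"],rcond=None)[0]
    p,q=d1["eye"]+a*s[0],d2["eye"]+b*s[1];return (p+q)/2,np.linalg.norm(p-q)
def proj(d,P):
    c=R.from_quat(d["attitude"]).inv().apply(np.atleast_2d(P)-d["eye"]);K=d["intrinsics"]
    return np.c_[K[0,0]*c[:,0]/c[:,2]+K[0,2],K[1,1]*c[:,1]/c[:,2]+K[1,2]]
H=dict(blue=((98,70,60),(122,255,255)),purple=((124,70,40),(150,255,255)),green=((45,60,40),(90,255,255)),orange=((12,120,120),(28,255,255)),
       red=((170,120,80),(180,255,255)),red2=((0,120,80),(8,255,255)))
def mask(d,c,win=None):
    hsv=cv2.cvtColor(d["pixels"],cv2.COLOR_RGB2HSV)
    m=cv2.inRange(hsv,*map(np.array,H[c]))
    if c=="red": m|=cv2.inRange(hsv,*map(np.array,H["red2"]))
    if win is not None:
        w=np.zeros_like(m);x0,y0,x1,y1=map(int,win);w[max(y0,0):y1,max(x0,0):x1]=255;m&=w
    return m
E
python3 - <<'E'
from h import *
S=dict(np.load("pics/scene0.npz"));D=dict(np.load("pics/side0.npz"))
k=.64
W={"plate4":("green",(343,234,24,16),(388,236,30,20)),"lid":("orange",(361,290,25,28),(350,289,34,28)),"nest":("blue",(467,275,35,22),(461,333,35,22)),
"plate3":("blue",(407,341,32,24),(335,352,36,22)),"plate2":("red",(531,401,34,20),(381,478,42,38)),"plate1":("purple",(569,350,20,28),(482,462,40,36)),
"ink":("purple",(374,188,24,16),(464,212,34,18))}
for n,(c,a,b) in W.items():
    o=[]
    for d,w in((S,a),(D,b)):
        m=mask(d,c,[(w[0]-w[2])*k,(w[1]-w[3])*k,(w[0]+w[2])*k,(w[1]+w[3])*k]);ys,xs=np.nonzero(m);o.append((xs.mean(),ys.mean(),len(xs)))
    p,e=tri(S,o[0][:2],D,o[1][:2]);print(n,np.round(p,4),"gap",round(e,4),o[0][2],o[1][2])
# stamp handle top, rest centre by hand px
p,e=tri(S,(432*k,196*k),D,(490*k,236*k));print("stamp top",p,e)
p,e=tri(S,(428*k,222*k),D,(483*k,267*k));print("rest",p,e)
for n,a,b,z in(("jar1",(480,327),(400,380),.055),("dish",(385,249),(412,270),.01),("jarA",(557,252),(563,358),.07),("cup",(490,190),(555,263),.09),("jarB",(614,377),(473,515),.06)):
    print(n,tri(S,np.array(a)*k,D,np.array(b)*k)[0])
W=np.load("pics/wrist0.npz")
E=np.array(W["eye"]);print(rays(dict(W),(257,196)))
E
```

```text
** On entry to DLASCL parameter number  4 had an illegal value
 ** On entry to DLASCL parameter number  4 had an illegal value
 ** On entry to DLASCL parameter number  4 had an illegal value
 ** On entry to DLASCL parameter number  4 had an illegal value
 ** On entry to DLASCL parameter number  5 had an illegal value
 ** On entry to DLASCL parameter number  4 had an illegal value<stdin>:10: RuntimeWarning: Mean of empty slice.
  ret = ret.dtype.type(ret / rcount)
Traceback (most recent call last):
  File "h.py", line 11, in tri
    A=np.c_[a,-b];s=np.linalg.lstsq(A,d2["eye"]-d1["eye"],rcond=None)[0]
                    ~~~~~~~~~~~~~~~^^^^^^^^^^^^^^^^^^^^^^^^^^^^^^^^^^
numpy.linalg.LinAlgError: SVD did not converge in Linear Least Squares
```

```bash
sed -i 's/green=((45,60,40)/green=((40,35,40)/; s/blue=((98,70,60)/blue=((95,60,60)/; s/purple=((124,70,40)/purple=((124,50,40)/' h.py
python3 - <<'E'
from h import *
S=dict(np.load("pics/scene0.npz"));D=dict(np.load("pics/side0.npz"))
k=.64
W={"plate4":("green",(343,234,24,16),(388,236,30,20)),"lid":("orange",(361,290,25,28),(350,289,34,28)),"nest":("blue",(467,275,35,22),(461,333,35,22)),
"plate3":("blue",(407,341,32,24),(335,352,36,22)),"plate2":("red",(531,401,34,20),(381,478,42,38)),"plate1":("purple",(569,350,20,28),(482,462,40,36)),
"ink":("purple",(374,188,24,16),(464,212,34,18))}
for n,(c,a,b) in W.items():
    o=[]
    for d,w in((S,a),(D,b)):
        m=mask(d,c,[(w[0]-w[2])*k,(w[1]-w[3])*k,(w[0]+w[2])*k,(w[1]+w[3])*k]);ys,xs=np.nonzero(m)
        o.append((xs.mean(),ys.mean(),len(xs)) if len(xs) else (0,0,0))
    if min(o[0][2],o[1][2])==0: print(n,o); continue
    p,e=tri(S,o[0][:2],D,o[1][:2]);print(n,np.round(p,4),"gap",round(e,4),o[0][2],o[1][2])
for n,a,b in(("stamp top",(432,196),(490,236)),("rest",(428,222),(483,267)),("jar1",(480,327),(400,380)),("dish",(385,249),(412,270)),("jarA",(557,252),(563,358)),("cup",(490,190),(555,263)),("jarB",(614,377),(473,515))):
    print(n,np.round(tri(S,np.array(a)*k,D,np.array(b)*k)[0],3))
print(rays(dict(np.load("pics/wrist0.npz")),(257,196)))
E
```

```text
plate4 [ 0.6163 -0.2497  0.0309] gap 0.0013 79 32
lid [ 0.6723 -0.0815 -0.003 ] gap 0.0034 246 415
nest [0.4616 0.0138 0.0097] gap 0.0005 378 566
plate3 [0.6695 0.0817 0.0273] gap 0.0005 120 81
plate2 [0.5727 0.3181 0.0259] gap 0.0004 104 94
plate1 [0.4321 0.2814 0.0273] gap 0.0003 123 154
ink [ 0.4566 -0.3553  0.0139] gap 0.0005 362 499
stamp top [ 0.413 -0.171  0.082]
rest [ 0.419 -0.176  0.004]
jar1 [0.555 0.162 0.049]
dish [ 0.555 -0.159  0.004]
jarA [0.31  0.119 0.071]
cup [ 0.3   -0.101  0.085]
jarB [0.448 0.389 0.063]
[[-0.29284169 -0.09327636 -0.95160068]]
```

```bash
cat >> h.py <<'E'
def tool(s):
    r=R.from_quat(s["tool_rot"]).as_matrix();return r,np.arctan2(r[1,0],r[0,0])
def plan(x,y,z,yaw,s=None):
    """Prints tool-axis shift (total, full-scale units) and then the turn about tool z (units), also levelling turn"""
    from station import monitor
    s=s or monitor.sense();r,yw=tool(s);d=r.T@(np.array([x,y,z])-s["tcp_pos"])
    dy=(np.asarray(yaw)-yw+np.pi/2)%np.pi-np.pi/2
    q6=s["q"][5];print("q6",round(q6,2),"yaw now",round(yw,3),"dyaw",round(float(dy),3))
    n=max(1,int(np.ceil(np.linalg.norm(d)/.045)))
    print("shift mm",np.round(d*1e3,1),"units total",np.round(d/.8,4),"n",n,"per row",np.round(d/.8/n,4))
    T=R.from_euler('z',yw+dy)*R.from_quat([1,0,0,0]);v=(R.from_quat(s["tool_rot"]).inv()*T).as_rotvec()/.12
    m=max(1,int(np.ceil(np.abs(v).max()/.95)));print("turn units",np.round(v,3),"n",m,"per row",np.round(v/m,3))
E
python3 -m pendant '[[[0.021,-0.022,-0.0025,0,0,0,1],[0.0424,-0.0433,-0.0049,0,0,0,1],[0.0424,-0.0433,-0.0049,0,0,0,1],[0.0424,-0.0433,-0.0049,0,0,0,1],[0.0424,-0.0433,-0.0049,0,0,0,1],[0.0424,-0.0433,-0.0049,0,0,0,1],[0.0424,-0.0433,-0.0049,0,0,0,1],[0.0424,-0.0433,-0.0049,0,0,0,1],[0.0424,-0.0433,-0.0049,0,0,0,1],[0.0424,-0.0433,-0.0049,0,0,0,1],[0.0424,-0.0433,-0.0049,0,0,0,1],[0.0424,-0.0433,-0.0049,0,0,0,1],[0.0424,-0.0433,-0.0049,0,0,0,1],[0.0424,-0.0433,-0.0049,0,0,0,1],[0.021,-0.022,-0.0025,0,0,0,1],[0,0,0,0,0,0,1],[0,0,0,0,0,0,1]]]'
python3 - <<'E'
from h import *
from station import monitor,eyes
s=monitor.sense();print(s["tcp_pos"],s["q"],s["t"])
d=eyes.snapshot("wrist");np.savez("pics/w1.npz",**d)
cv2.imwrite("pics/w1.png",cv2.resize(d["pixels"][:,:,::-1],(800,600),interpolation=cv2.INTER_CUBIC))
print(d["eye"],np.round(proj(d,[[.4616,.0138,.01],[.67,.08,.03],[.67,-.08,.03]]),0))
E
```

```text
t: 1.85
tcp_pos: [0.494, 0.0156, 0.2999]
tool_rot: [0.987, 0.159, -0.001, 0.0]
force: [0.1, -0.2, -0.4]
finger_gap: 0.999
gripper_force: 0.0
[0.4939944  0.01556907 0.2999242 ] [-1.94627978e-01  2.83345090e-01  1.68272392e+00 -7.11061187e-04
  1.17655407e+00  1.05792728e+00] 1.85
[0.56840611 0.03989802 0.4283083 ] [[251. 177.]
 [251. -20.]
 [390.  32.]]
```

View pics/w1.png

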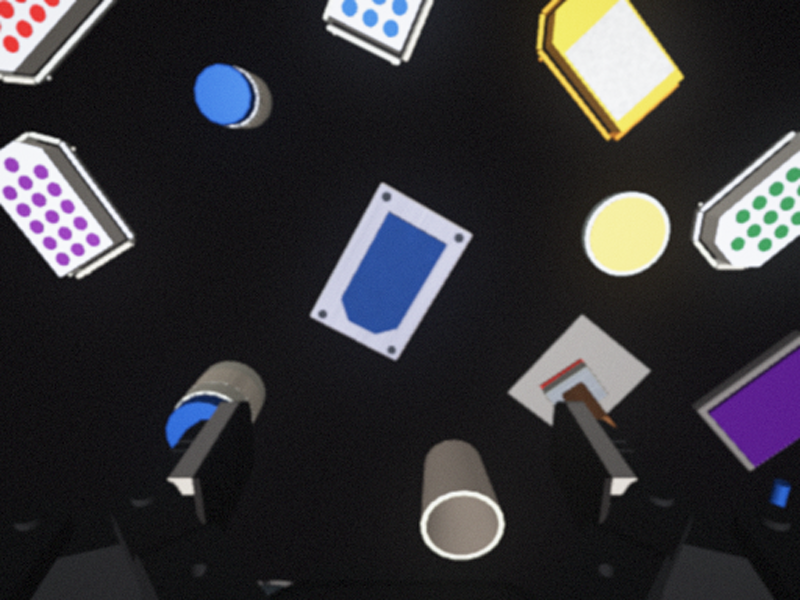

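The wrist view shows the nest mid-image: boss at (395,270), cut corners toward the lower left at (375,330). Purple, red, blue, lid and green are around it. Now I'll measure poses and the fingertip reach at two openings.

```bash
cat >> h.py <<'E'
def face(d,xy,z,kind,size=(.096,.054),win=.085):
    """pose of a block's top face near xy at height z: centre, yaw of +x (cut end), rect size"""
    px=d["pixels"].astype(int);hsv=cv2.cvtColor(d["pixels"],cv2.COLOR_RGB2HSV)
    h,w=px.shape[:2];uu,vv=np.meshgrid(np.arange(w),np.arange(h));P=plane(d,np.c_[uu.ravel(),vv.ravel()],z)[:,:2].reshape(h,w,2)
    near=np.linalg.norm(P-np.array(xy),axis=2)<win
    if kind=="nest": m=mask(d,"blue")
    elif kind=="lid": m=((hsv[:,:,2]>185)|((mask(d,"orange")>0)&(hsv[:,:,2]>185))).astype(np.uint8)*255
    elif kind=="label": m=((hsv[:,:,2]>170)&(hsv[:,:,1]<60)).astype(np.uint8)*255
    else: m=((hsv[:,:,2]>165)&(hsv[:,:,1]<40)).astype(np.uint8)*255
    m[~near]=0
    m=cv2.morphologyEx(m,cv2.MORPH_OPEN,np.ones((5,5),np.uint8))
    cs,_=cv2.findContours(m,cv2.RETR_EXTERNAL,cv2.CHAIN_APPROX_NONE)
    c=max(cs,key=cv2.contourArea)[:,0,:]
    Q=plane(d,c,z)[:,:2].astype(np.float32)*1000
    (cx,cy),(a,b),ang=cv2.minAreaRect(Q)
    if a<b: a,b,ang=b,a,ang+90
    M=cv2.moments(Q);g=np.array([M["m10"]/M["m00"]-cx,M["m01"]/M["m00"]-cy])
    t=np.deg2rad(ang);u=np.array([np.cos(t),np.sin(t)]);sh=g@u
    if sh>0: t+=np.pi
    t=(t+np.pi)%(2*np.pi)-np.pi
    return np.array([cx/1000,cy/1000]),t,(a,b),sh
def tips(d,s):
    h,w=d["depth"].shape;v,u=np.nonzero((d["depth"]>.02)&(d["depth"]<.22))
    r=rays(d,np.c_[u,v]);P=d["eye"]+r*d["depth"][v,u][:,None]
    q=(P-s["tcp_pos"])@R.from_quat(s["tool_rot"]).as_matrix()
    for sg in(1,-1):
        k=q[(q[:,1]*sg>.005)&(abs(q[:,0])<.02)];print("tip",sg,np.round(k[np.argsort(-k[:,2])[:40]].mean(0)*1e3,1), "inner y",np.round(abs(k[k[:,2]>k[:,2].max()-.01][:,1]).min()*1e3,1))
E
python3 -m pendant '[[[0,0,0,0,0,0,0.68],[0,0,0,0,0,0,0.68],[0,0,0,0,0,0,0.68],[0,0,0,0,0,0,0.68]]]' 
python3 - <<'E'
from h import *
from station import monitor,eyes
d=dict(np.load("pics/w1.npz"));s=monitor.sense();tips(d,s)
e=eyes.snapshot("wrist");print(s["finger_gap"]);tips(e,s)
for n,xy,z in(("nest",(.4616,.0138),.018),("plate1",(.432,.281),.03),("plate3",(.67,.082),.03),("lid",(.672,-.08),.028),("plate4",(.616,-.25),.03)):
    try:
        c,t,ab,sh=face(d,xy,z,n);print(n,np.round(c,4),round(t,3),np.round(ab,1),round(sh,2))
    except Exception as ex: print(n,ex)
E
```

```text
t: 2.3
tcp_pos: [0.4943, 0.0147, 0.3003]
tool_rot: [0.988, 0.157, -0.0, 0.0]
force: [0.4, 0.0, 0.7]
finger_gap: 0.679
gripper_force: 0.0
tip 1 [-0.5 41.7  0.5] inner y 41.1
tip -1 [ -1.1 -43.8   0.4] inner y 43.1
0.6789549298477798
tip 1 [ 0.6 29.   8. ] inner y 28.5
tip -1 [  0.9 -29.3   8.1] inner y 28.9
nest [0.4612 0.0162] 2.95 [97.  54.8] -1.69
plate1 [0.4682 0.298 ] -1.481 [44.7 24.3] 1.03
plate3 [0.6413 0.063 ] -0.188 [34.5 11.9] 1.16
lid [ 0.6698 -0.0834] 1.078 [98.  54.5] -4.28
plate4 [ 0.6025 -0.2319] 0.222 [89.7 48.4] -13.77
```

```bash
python3 - <<'E'
p=open('h.py').read()
p=p.replace('else: m=((hsv[:,:,2]>165)&(hsv[:,:,1]<40)).astype(np.uint8)*255','else: m=(((hsv[:,:,2]>165)&(hsv[:,:,1]<40))|((hsv[:,:,1]>=40)&(hsv[:,:,2]>110))).astype(np.uint8)*255')
p+='''
def look(name,xy,z,size=None):
    from station import monitor,eyes
    s=monitor.sense();d=eyes.snapshot("wrist");r=face(d,xy,z,name);c,t,ab,sh=r
    print(name,"t",round(s["t"],2),"c",np.round(c,4),"yaw",round(t,3),"size",np.round(ab,1),"sh",round(sh,2),"gap",round(float(s["finger_gap"]),3));return d,s,r
'''
open('h.py','w').write(p)
E
python3 -m pendant '[[[0.0463,-0.0024,0.02,0,0,0,1],[0.0463,-0.0024,0.02,0,0,0,1],[0.0463,-0.0024,0.02,0,0,0,1],[0.0463,-0.0024,0.02,0,0,0,1],[0.0463,-0.0024,0.02,0,0,0,1],[0,0,0,0,0,0,1],[0,0,0,0,0,0,1]]]' | head -2
python3 - <<'E'
from h import *
d,s,r=look("plate3",(.6695,.0817),.03)
np.savez("pics/w2.npz",**d)
c,t=r[0],r[1]
m=mask(d,"blue");ys,xs=np.nonzero(m[:, :]);P=plane(d,np.c_[xs,ys],.03)[:,:2];k=np.linalg.norm(P-c,axis=1)<.05;print("dots",P[k].mean(0))
plan(c[0],c[1],.06,t)
cv2.imwrite("pics/w2.png",d["pixels"][:,:,::-1])
E
```

```text
t: 3.05
tcp_pos: [0.6671, 0.0823, 0.2189]
plate3 t 3.05 c [0.675  0.0806] yaw -0.111 size [96.7 57.4] sh 1.61 gap 1.003
dots [0.67049588 0.08241563]
q6 1.21 yaw now 0.317 dyaw -0.428
shift mm [  7.7   4.  159.8] units total [0.0096 0.005  0.1998] n 4 per row [0.0024 0.0012 0.05  ]
turn units [-0.     0.014  3.566] n 4 per row [-0.     0.004  0.891]
```

View pics/w2.png

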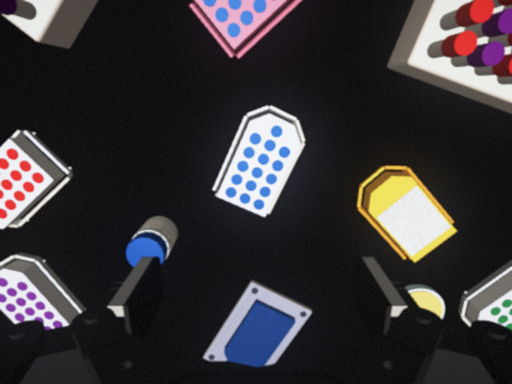

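```bash
python3 - <<'E'
from h import *
import h
d=dict(np.load("pics/w2.npz"));hsv=cv2.cvtColor(d["pixels"],cv2.COLOR_RGB2HSV)
print(hsv[160,215:305,2]); print(hsv[190,205:290,2])
src=open('h.py').read()
for th in(165,190,210,225):
  for k in(5,9):
    ns={};exec(src.replace('[:,:,2]>165',f'[:,:,2]>{th}').replace('np.ones((5,5)',f'np.ones(({k},{k})'),ns)
    c,t,ab,sh=ns['face'](d,(.6695,.0817),.03,'p');print(th,k,np.round(c,4),round(t,3),np.round(ab,1),round(sh,2))
# dots individually
m=mask(d,"blue");n,_,st,cen=cv2.connectedComponentsWithStats(m)
P=plane(d,cen,.03)[:,:2];k=(np.linalg.norm(P-[.67,.081],axis=1)<.05)&(st[:,4]>15)
t=-.111+np.pi;
for t in(-.111,): 
    u=np.array([np.cos(t),np.sin(t)]);v=np.array([-u[1],u[0]]);q=P[k]-[.6705,.0824];print(np.round(np.c_[q@u,q@v]*1e3,1).tolist())
E
```

```text
[ 30  34  34  37  38  37  32  36  44 113 211 243 239 197 129  83 114 206
 245 249 247 247 247 247 246 244 241 241 236 240 245 247 247 248 247 247
 247 248 248 247 248 248 243 230 226 227 225 224 227 223 226 224 226 230
 241 247 248 247 247 243 237 233 230 230 234 240 245 247 248 247 247 247
 248 248 248 248 247 244 238 239 233 173  87  46  39  44  41  44  40  37]
[ 32  31  30  29  34  31  47  99 154 177 145  90 104 156 222 246 249 248
 247 246 239 229 222 220 219 220 219 223 224 223 228 241 247 248 248 247
 247 247 247 248 247 246 241 236 231 229 228 230 235 240 245 247 248 247
 240 227 220 218 218 220 221 220 220 216 214 229 243 247 247 248 248 247
 244 239 240 232 174  84  42  47  45  41  40  43  42]
165 5 [0.675  0.0806] -0.111 [96.7 57.4] 1.61
165 9 [0.675  0.0806] -0.111 [96.7 57.4] 1.64
190 5 [0.675  0.0804] -0.117 [96.3 56.9] 1.64
190 9 [0.675  0.0804] -0.116 [96.3 56.9] 1.54
210 5 [0.675  0.0805] -0.113 [95.8 56.5] 1.71
210 9 [0.675  0.0805] -0.114 [95.8 56.5] 1.57
225 5 [0.6752 0.0807] -0.113 [95.3 56. ] 1.76
225 9 [0.6752 0.0805] -0.112 [95.3 55.6] 1.72
[[-20.7, -7.2], [40.6, -0.3], [25.8, 15.2], [25.8, -0.2], [11.2, 15.2], [25.7, -15.8], [11.0, -0.2], [-3.9, 15.2], [10.9, -15.6], [-3.7, -0.2], [-18.6, 15.4], [-3.9, -15.7], [-18.7, -0.1], [-33.4, 15.3], [-18.7, -15.7], [-33.4, -0.2], [-33.5, -15.5]]
```

```bash
cat >> h.py <<'E'
COL=dict(plate1="purple",plate2="red",plate3="blue",plate4="green")
def dots(d,name,xy,z=.03):
    n,_,st,cen=cv2.connectedComponentsWithStats(mask(d,COL[name]))
    k=(st[:,4]>12);k[0]=False;P=plane(d,cen[k],z)[:,:2];A=st[k,4];P=P[np.linalg.norm(P-np.array(xy),axis=1)<.06]
    if len(P)!=16: print("dots",len(P))
    # marker = the dot farthest from the centroid along the long axis
    q=P-P.mean(0);u=np.linalg.svd(q)[2][0];a=q@u
    if a.max()<-a.min(): u=-u;a=-a
    G=np.delete(P,a.argmax(),0);g=(G.mean(0));v=np.linalg.svd(G-g)[2][0];v=v*np.sign(v@u)
    t=np.arctan2(v[1],v[0]);c=g+.008*v
    return c,t
def lookp(name,xy,z=.03,dz=0):
    d,s,r=look(name,xy,z);c,t=dots(d,name,xy,z);print("DOTS",np.round(c,4),round(t,3),"face-dots along/lat mm",np.round(1e3*((r[0]-c)@np.array([[np.cos(t),-np.sin(t)],[np.sin(t),np.cos(t)]])),1))
    return d,s,c,t
E
python3 - <<'E'
from h import *
d=dict(np.load("pics/w2.npz"));c,t=dots(d,"plate3",(.6705,.0824));print(c,t);plan(c[0],c[1],.021,t)
E
```

```text
[0.67462801 0.08172506] -0.11310167080716951
q6 1.21 yaw now 0.317 dyaw -0.43
shift mm [  7.8   2.8 198.8] units total [0.0097 0.0035 0.2486] n 5 per row [0.0019 0.0007 0.0497]
turn units [-0.     0.014  3.584] n 4 per row [-0.     0.004  0.896]
```

```bash
python3 -m pendant '[[[0.0097,0.0035,0,0,0,0,1],[0,0,0,0,0,0.896,1],[0,0,0,0,0,0.896,1],[0,0,0,0,0,0.896,1],[0,0,0,0,0,0.896,1],[0,0,0.045,0,0,0,1],[0,0,0.055,0,0,0,1],[0,0,0.055,0,0,0,1],[0,0,0.04,0,0,0,1],[0,0,0.03,0,0,0,1],[0,0,0.0236,0,0,0,1],[0,0,0,0,0,0,1],[0,0,0,0,0,0,1]]]' 40
python3 - <<'E'
from h import *
plan(.67463,.08173,.021,-.1131)
E
```

```text
t: 4.4
tcp_pos: [0.6763, 0.0815, 0.0225]
tool_rot: [0.998, -0.057, 0.001, -0.0]
force: [-1.0, -0.3, 0.5]
finger_gap: 1.0
gripper_force: 0.0
q6 1.64 yaw now -0.114 dyaw 0.001
shift mm [-1.6 -0.   1.5] units total [-0.0021 -0.0001  0.0019] n 1 per row [-0.0021 -0.0001  0.0019]
turn units [-0.001 -0.012 -0.006] n 1 per row [-0.001 -0.012 -0.006]
```

```bash
python3 -m pendant '[[[-0.0021,0,0.0019,0,0,0,1],[0,0,0,0,0,0,0.5],[0,0,0,0,0,0,0.3],[0,0,0,0,0,0,0.3],[0,0,0,0,0,0,0.3],[0,0,0,0,0,0,0.3],[0,0,0,0,0,0,0.3],[0,0,-0.02,0,0,0,0.3],[0,0,-0.05,0,0,0,0.3],[0,0,-0.05,0,0,0,0.3],[0,0,-0.04,0,0,0,0.3],[0,0,0,0,0,0,0.3]]]' 60
python3 - <<'E'
from h import *
plan(.4612,.0162,.12,2.95)
E
```

```text
t: 5.6
tcp_pos: [0.6778, 0.0821, 0.155]
tool_rot: [0.998, -0.056, 0.006, -0.0]
force: [1.4, -0.4, -0.9]
finger_gap: 0.617
gripper_force: 69.5
q6 1.64 yaw now -0.113 dyaw -0.079
shift mm [-208.2   90.    32.3] units total [-0.2602  0.1124  0.0404] n 6 per row [-0.0434  0.0187  0.0067]
turn units [-0.012 -0.104  0.654] n 1 per row [-0.012 -0.104  0.654]
```

```bash
python3 - <<'E'
p=open('h.py').read()
p=p.replace("def plan(x,y,z,yaw,s=None):","def plan(x,y,z,yaw,s=None,full=False):").replace('''    q6=s["q"][5]''','''    if full: dy=(np.asarray(yaw)-yw+np.pi)%(2*np.pi)-np.pi
    q6=s["q"][5]''')
open('h.py','w').write(p)
E
python3 -m pendant '[[[-0.0434,0.0187,0,0,0,0,0.3],[-0.0434,0.0187,0,0,0,0,0.3],[-0.0434,0.0187,0,0,0,0,0.3],[-0.0434,0.0187,0,0,0,0,0.3],[-0.0434,0.0187,0,0,0,0,0.3],[-0.0434,0.0187,0,0,0,0,0.3],[0,0,0,0,0,-1,0.3],[0,0,0,0,0,-1,0.3],[0,0,0,0,0,-1,0.3],[0,0,0,0,0,-1,0.3],[0,0,0,0,0,-1,0.3],[0,0,0,0,0,-1,0.3],[0,0,0,0,0,-1,0.3],[0,0,0,0,0,-1,0.3],[0,0,0,0,0,-1,0.3],[0,0,0,0,0,-1,0.3],[0,0,0,0,0,-1,0.3],[0,0,0,0,0,-1,0.3],[0,0,0,0,0,-1,0.3],[0,0,0,0,0,0,0.3]]]' |head -3
python3 -m pendant '[[[0,0,0,0,0,-1,0.3],[0,0,0,0,0,-1,0.3],[0,0,0,0,0,-1,0.3],[0,0,0,0,0,-1,0.3],[0,0,0,0,0,-1,0.3],[0,0,0,0,0,-1,0.3],[0,0,0,0,0,-1,0.3],[0,0,0,0,0,-1,0.3],[0,0,0,0,0,-1,0.3],[0,0,0,0,0,-1,0.3],[0,0,0,0,0,-1,0.3],[0,0,0,0,0,-1,0.3],[0,0,0,0,0,-0.5,0.3],[0,0,0,0,0,0,0.3],[0,0,0,0,0,0,0.3]]]'
python3 - <<'E'
from h import *
from station import monitor,eyes
s=monitor.sense();d=eyes.snapshot("wrist");print("tcp",s["tcp_pos"],tool(s)[1])
z=s["tcp_pos"][2]+.009
print(dots(d,"plate3",s["tcp_pos"][:2],z))
plan(.4612,.0162,.05,2.95,full=True)
cv2.imwrite("pics/w3.png",d["pixels"][:,:,::-1])
E
```

```text
t: 7.6
tcp_pos: [0.4563, 0.0166, 0.1477]
tool_rot: [0.75, 0.662, -0.0, -0.0]
t: 9.1
tcp_pos: [0.4566, 0.0165, 0.1478]
tool_rot: [0.099, 0.995, 0.0, -0.0]
force: [0.4, -0.1, -0.3]
finger_gap: 0.615
gripper_force: 69.4
tcp [0.45664378 0.0165244  0.14782367] 2.9439903759790393
dots 17
(array([0.45210131, 0.01698333]), np.float64(2.9439607644242707))
q6 -1.58 yaw now 2.944 dyaw 0.006
shift mm [-4.5  0.6 97.8] units total [-0.0056  0.0008  0.1223] n 3 per row [-0.0019  0.0003  0.0408]
turn units [ 0.    -0.003 -0.046] n 1 per row [ 0.    -0.003 -0.046]
```

View pics/w3.png

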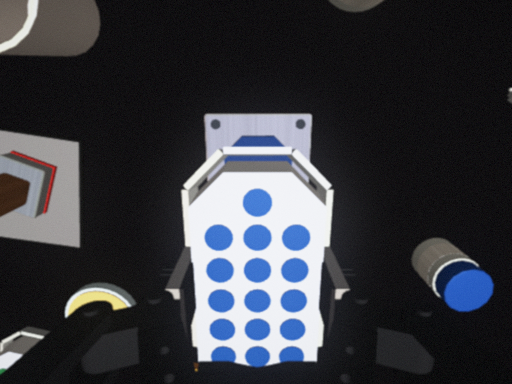

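The picture shows the held plate square in the fingers, marker dot at (257,202), with the boss ahead of it at (258,150). The last dot row at v≈355 is clipped, so I'll measure from the upper rows.

```bash
cat >> h.py <<'E'
def held(name,off=.021,hh=.03):
    """held plate's pose from marker + first 4 dot rows"""
    from station import monitor,eyes
    s=monitor.sense();d=eyes.snapshot("wrist");z=s["tcp_pos"][2]-off+hh
    n,_,st,cen=cv2.connectedComponentsWithStats(mask(d,COL[name]));k=(st[:,4]>150)&(st[:,4]<2500)&(cen[:,1]>165)&(cen[:,1]<343)&(abs(cen[:,0]-257)<90);k[0]=False
    P=plane(d,cen[k],z)[:,:2];print("n",len(P))
    r,yw=tool(s);q=np.c_[P-s["tcp_pos"][:2],np.zeros(len(P))]@r  # tool frame
    q=q[np.argsort(-q[:,0])];print("marker tool xy mm",np.round(q[0]*1e3,1),"rows x",np.round(q[:,0]*1e3,1),"y span",np.round(q[:,1].min()*1e3,1),np.round(q[:,1].max()*1e3,1))
    if len(P)==13:
        m=q.mean(0)[:2]-[.00269,0];g=q[1:];cols=np.argsort(g[:,1]);sl=[np.polyfit(g[i,0],g[i,1],1)[0] for i in(cols[:4],cols[4:8],cols[8:])]
        print("HELD centre in tool mm",np.round(m*1e3,1),"yaw in tool",np.round(np.mean(sl),4));return d,s,m
    return d,s,None
E
python3 - <<'E'
from h import *
d,s,m=held("plate3")
c,t,ab,sh=face(d,(.461,.016),.018,"nest",win=.08);print(c,t,ab)
E
```

```text
n 13
marker tool xy mm [37.8 -0.4  0. ] rows x [ 37.8  23.1  23.1  23.1   8.4   8.4   8.4  -6.3  -6.3  -6.3 -21.  -21.
 -21. ] y span -15.8 15.0
HELD centre in tool mm [ 1.2 -0.4] yaw in tool 0.0004
[0.46665732 0.01410389] -0.19816581671279643 (23.675273895263672, 23.296594619750977)
```

```bash
python3 -m pendant '[[[-0.0072,0.0012,0,0,0,-0.046,0.3],[0,0,0.03,0,0,0,0.3],[0,0,0.05,0,0,0,0.3],[0,0,0.03,0,0,0,0.3],[0,0,0.012,0,0,0,0.3],[0,0,0.008,0,0,0,0.3],[0,0,0,0,0,0,0.3],[0,0,0,0,0,0,0.3]]]'
python3 - <<'E'
from h import *
plan(.4624,.0164,.031,2.95,full=True)
E
```

```text
t: 10.0
tcp_pos: [0.4635, 0.0162, 0.0446]
tool_rot: [0.095, 0.996, -0.0, 0.001]
force: [-0.1, 0.7, -1.2]
finger_gap: 0.618
gripper_force: 69.4
q6 -1.59 yaw now 2.952 dyaw -0.002
shift mm [ 1.1  0.  13.6] units total [0.0014 0.     0.017 ] n 1 per row [0.0014 0.     0.017 ]
turn units [-0.     0.015  0.018] n 1 per row [-0.     0.015  0.018]
```

```bash
python3 -m pendant '[[[0.0014,0,0.004,0,0,0,0.3],[0,0,0.005,0,0,0,0.3],[0,0,0.004,0,0,0,0.3],[0,0,0.004,0,0,0,0.3],[0,0,0,0,0,0,0.3],[0,0,0,0,0,0,0.3]]]'
```

```text
t: 10.6
tcp_pos: [0.4617, 0.0165, 0.0311]
tool_rot: [0.095, 0.996, -0.0, 0.0]
force: [-0.7, -0.6, 9.3]
finger_gap: 0.617
gripper_force: 71.0
```

```bash
python3 -m pendant '[[[0,0,0,0,0,0,1],[0,0,0,0,0,0,1],[0,0,0,0,0,0,1],[0,0,0,0,0,0,1],[0,0,-0.01,0,0,0,1],[0,0,-0.04,0,0,0,1],[0,0,-0.06,0,0,0,1],[0,0,-0.06,0,0,0,1],[0,0,-0.05,0,0,0,1],[0,0,-0.01,0,0,0,1],[0,0,0,0,0,0,1]]]'
python3 - <<'E'
from h import *
d,s,c,t=lookp("plate3",(.461,.016),.039)
print(face(d,(.461,.016),.039,"plate3"))
# nest base corners / depth check of top height
v=proj(d,[[c[0],c[1],.039]])[0].astype(int);r=rays(d,v)[0];dep=np.median(d["depth"][v[1]-15:v[1]+15,v[0]-15:v[0]+15]);print("top z",d["eye"][2]+r[2]*dep)
plan(.5727,.3181,.2,2.2)
plan(.4321,.2814,.2,2.2)
cv2.imwrite("pics/w4.png",d["pixels"][:,:,::-1])
E
```

```text
t: 11.7
tcp_pos: [0.4623, 0.0164, 0.216]
tool_rot: [0.094, 0.996, -0.0, 0.002]
force: [-0.5, 0.6, -0.1]
finger_gap: 0.998
gripper_force: 0.0
plate3 t 11.7 c [0.453  0.0176] yaw 2.945 size [116.7  77.6] sh -0.12 gap 0.998
DOTS [0.4607 0.0163] 2.953 face-dots along/lat mm [7.8 0.2]
(array([0.4530351 , 0.01757489]), np.float64(2.945287188056472), (116.74530029296875, 77.55171966552734), np.float64(-0.12061025220507962))
top z 0.038990470642637276
q6 -1.59 yaw now 2.952 dyaw -0.752
shift mm [-52.8 317.1  14.5] units total [-0.0659  0.3964  0.0181] n 8 per row [-0.0082  0.0495  0.0023]
turn units [2.000e-03 4.000e-03 6.269e+00] n 7 per row [0.    0.001 0.896]
q6 -1.59 yaw now 2.952 dyaw -0.752
shift mm [ 78.4 254.6  14.4] units total [0.098  0.3182 0.018 ] n 6 per row [0.0163 0.053  0.003 ]
turn units [2.000e-03 4.000e-03 6.269e+00] n 7 per row [0.    0.001 0.896]
```

```bash
python3 -m pendant '[[[0.008,0.026,0,0,0,0,1],[0.0163,0.053,0,0,0,0,1],[0.0163,0.053,0,0,0,0,1],[0.0163,0.053,0,0,0,0,1],[0.0163,0.053,0,0,0,0,1],[0.0163,0.053,0,0,0,0,1],[0.008,0.026,0,0,0,0,1],[0,0,0,0,0,0,1],[0,0,0,0,0,0,1]]]'|head -2
python3 - <<'E'
from h import *
d,s,c,t=lookp("plate1",(.432,.281))
for a in(t,t+np.pi): plan(c[0],c[1],.021,a,full=True)
try:
    c,t=dots(d,"plate2",(.573,.318));print("plate2",c,t)
except Exception as e: print(e)
E
```

```text
t: 12.65
tcp_pos: [0.4313, 0.2798, 0.2121]
plate1 t 12.65 c [0.435  0.2857] yaw 0.84 size [98.  59.2] sh -1.13 gap 1.0
DOTS [0.4357 0.2844] 0.843 face-dots along/lat mm [0.5 1.4]
q6 -1.02 yaw now 2.952 dyaw -2.109
shift mm [ -3.6   6.3 191.5] units total [-0.0045  0.0079  0.2394] n 5 per row [-0.0009  0.0016  0.0479]
turn units [-4.3000e-02  6.0000e-03  1.7578e+01] n 19 per row [-0.002  0.     0.925]
q6 -1.02 yaw now 2.952 dyaw 1.032
shift mm [ -3.6   6.3 191.5] units total [-0.0045  0.0079  0.2394] n 5 per row [-0.0009  0.0016  0.0479]
turn units [-5.000e-03 -3.700e-02 -8.602e+00] n 10 per row [-0.001 -0.004 -0.86 ]
plate2 [0.5695551  0.32095573] 2.586725774146122
```

```bash
python3 -m pendant '[[[-0.0045,0.0079,0,0,0,0.925,1],[0,0,0,0,0,0.925,1],[0,0,0,0,0,0.925,1],[0,0,0,0,0,0.925,1],[0,0,0,0,0,0.925,1],[0,0,0,0,0,0.925,1],[0,0,0,0,0,0.925,1],[0,0,0,0,0,0.925,1],[0,0,0,0,0,0.925,1],[0,0,0,0,0,0.925,1],[0,0,0,0,0,0.925,1],[0,0,0,0,0,0.925,1],[0,0,0,0,0,0.925,1],[0,0,0,0,0,0.925,1],[0,0,0.03,0,0,0.925,1],[0,0,0.03,0,0,0.925,1],[0,0,0.03,0,0,0.925,1],[0,0,0.03,0,0,0.925,1],[0,0,0.02,0,0,0.925,1],[0,0,0.02,0,0,0,1]]]'|head -2
python3 -m pendant '[[[0,0,0,0,0,0,1],[0,0,0,0,0,0,1]]]'|head -2
python3 - <<'E'
from h import *
plan(.4357,.2844,.021,.843,full=True)
E
```

```text
t: 14.7
tcp_pos: [0.4373, 0.2838, 0.0849]
t: 14.9
tcp_pos: [0.4375, 0.2846, 0.086]
q6 1.09 yaw now 0.842 dyaw 0.001
shift mm [-1.2 -1.2 65. ] units total [-0.0015 -0.0015  0.0812] n 2 per row [-0.0008 -0.0007  0.0406]
turn units [-0.005  0.012 -0.012] n 1 per row [-0.005  0.012 -0.012]
```

Descend, grip, lift, then turn toward the nest.

```bash
python3 -m pendant '[[[-0.0015,-0.0015,0.03,0,0,0,1],[0,0,0.03,0,0,0,1],[0,0,0.0212,0,0,0,1],[0,0,0,0,0,0,1],[0,0,0,0,0,0,0.5],[0,0,0,0,0,0,0.3],[0,0,0,0,0,0,0.3],[0,0,0,0,0,0,0.3],[0,0,0,0,0,0,0.3],[0,0,0,0,0,0,0.3],[0,0,-0.02,0,0,0,0.3],[0,0,-0.05,0,0,0,0.3],[0,0,-0.06,0,0,0,0.3],[0,0,-0.04,0,0,0,0.3],[0,0,0,0,0,0,0.3]]]' 60
python3 - <<'E'
from h import *
plan(.462,.016,.16,2.95,full=True)
E
```

```text
t: 16.4
tcp_pos: [0.4386, 0.2869, 0.1622]
tool_rot: [0.912, 0.409, 0.005, 0.0]
force: [0.1, -0.8, -0.9]
finger_gap: 0.612
gripper_force: 63.7
q6 1.09 yaw now 0.844 dyaw 2.106
shift mm [-186.8  197.6    1.3] units total [-0.2335  0.247   0.0017] n 7 per row [-0.0334  0.0353  0.0002]
turn units [ 1.1000e-01 -4.0000e-03 -1.7554e+01] n 19 per row [ 0.006 -0.    -0.924]
```

```bash
python3 -m pendant '[[[-0.0167,0.0177,0,0,0,0,0.3],[-0.0334,0.0353,0,0,0,0,0.3],[-0.0334,0.0353,0,0,0,0,0.3],[-0.0334,0.0353,0,0,0,0,0.3],[-0.0334,0.0353,0,0,0,0,0.3],[-0.0334,0.0353,0,0,0,0,0.3],[-0.0334,0.0353,0,0,0,0,0.3],[-0.0167,0.0177,0,0,0,0,0.3],[0,0,0,0,0,-0.924,0.3],[0,0,0,0,0,-0.924,0.3],[0,0,0,0,0,-0.924,0.3],[0,0,0,0,0,-0.924,0.3],[0,0,0,0,0,-0.924,0.3],[0,0,0,0,0,-0.924,0.3],[0,0,0,0,0,-0.924,0.3],[0,0,0,0,0,-0.924,0.3],[0,0,0,0,0,-0.924,0.3],[0,0,0,0,0,-0.924,0.3]]]'|head -2
python3 -m pendant '[[[0,0,0,0,0,-0.924,0.3],[0,0,0,0,0,-0.924,0.3],[0,0,0,0,0,-0.924,0.3],[0,0,0,0,0,-0.924,0.3],[0,0,0,0,0,-0.924,0.3],[0,0,0,0,0,-0.924,0.3],[0,0,0,0,0,-0.924,0.3],[0,0,0,0,0,-0.924,0.3],[0,0,0,0,0,-0.924,0.3],[0,0,0,0,0,0,0.3],[0,0,0,0,0,0,0.3]]]'
python3 - <<'E'
from h import *
d,s,m=held("plate1")
u=np.array([np.cos(2.952),np.sin(2.952)])
x,y=np.array([.4607,.0163])-(m[0]*u if m is not None else 0)
plan(x,y,.052,2.952,full=True)
E
```

```text
t: 18.2
tcp_pos: [0.4582, 0.0146, 0.1565]
t: 19.3
tcp_pos: [0.4585, 0.0146, 0.1568]
tool_rot: [0.097, 0.995, 0.0, -0.001]
force: [-0.3, 0.4, -0.7]
finger_gap: 0.617
gripper_force: 63.6
n 13
marker tool xy mm [36.4 -0.4  0. ] rows x [ 36.4  21.8  21.8  21.8   7.3   7.3   7.2  -7.3  -7.3  -7.3 -21.8 -21.8
 -21.9] y span -15.7 14.8
HELD centre in tool mm [ 0.1 -0.4] yaw in tool 0.001
q6 -1.59 yaw now 2.948 dyaw 0.004
shift mm [ -1.9   2.1 104.9] units total [-0.0024  0.0026  0.1312] n 3 per row [-0.0008  0.0009  0.0437]
turn units [ 0.    -0.008 -0.033] n 1 per row [ 0.    -0.008 -0.033]
```

```bash
python3 -m pendant '[[[-0.0024,0.0028,0,0,0,-0.033,0.3],[0,0,0.03,0,0,0,0.3],[0,0,0.045,0,0,0,0.3],[0,0,0.028,0,0,0,0.3],[0,0,0.012,0,0,0,0.3],[0,0,0,0,0,0,0.3],[0,0,0,0,0,0,0.3]]]'
python3 - <<'E'
from h import *
plan(.4606,.0163,.052,2.952,full=True)
E
```

```text
t: 20.05
tcp_pos: [0.4619, 0.0163, 0.0658]
tool_rot: [0.094, 0.996, -0.0, 0.0]
force: [0.6, -0.7, -0.4]
finger_gap: 0.617
gripper_force: 63.6
q6 -1.59 yaw now 2.954 dyaw -0.002
shift mm [ 1.3 -0.2 13.8] units total [ 0.0016 -0.0003  0.0172] n 1 per row [ 0.0016 -0.0003  0.0172]
turn units [-0.     0.008  0.015] n 1 per row [-0.     0.008  0.015]
```

```bash
python3 -m pendant '[[[0.0016,0,0.004,0,0,0,0.3],[0,0,0.005,0,0,0,0.3],[0,0,0.004,0,0,0,0.3],[0,0,0.0042,0,0,0,0.3],[0,0,0,0,0,0,0.3]]]'
python3 -m pendant '[[[0,0,0,0,0,0,1],[0,0,0,0,0,0,1],[0,0,0,0,0,0,1],[0,0,0,0,0,0,1],[0,0,-0.01,0,0,0,1],[0,0,-0.04,0,0,0,1],[0,0,-0.06,0,0,0,1],[0,0,-0.06,0,0,0,1],[0,0,-0.04,0,0,0,1],[0,0,0,0,0,0,1],[0,0,0,0,0,0,1]]]'
cat >> h.py <<'E'
def topz(d,c,z):
    v=proj(d,[[c[0],c[1],z]])[0].astype(int);r=rays(d,v)[0];dep=np.median(d["depth"][v[1]-12:v[1]+12,v[0]-12:v[0]+12]);print("top z",round(float(d["eye"][2]+r[2]*dep),4),"expected",z)
E
python3 - <<'E'
from h import *
d,s,c,t=lookp("plate1",(.461,.016),.06);topz(d,c,.06)
plan(.5696,.3210,.21,2.587,full=True)
E
```

```text
t: 20.55
tcp_pos: [0.4604, 0.0165, 0.0532]
tool_rot: [0.094, 0.996, -0.0, 0.001]
force: [-1.5, -0.3, 17.3]
finger_gap: 0.611
gripper_force: 65.7
t: 21.65
tcp_pos: [0.46, 0.0166, 0.2203]
tool_rot: [0.094, 0.996, -0.0, 0.001]
force: [-0.5, 0.4, -1.3]
finger_gap: 1.0
gripper_force: 0.0
plate1 t 21.65 c [0.4513 0.0178] yaw 2.945 size [115.4  72.4] sh -0.11 gap 1.0
DOTS [0.4612 0.0159] 2.954 face-dots along/lat mm [10.1 -0. ]
top z 0.06 expected 0.06
q6 -1.59 yaw now 2.954 dyaw -0.367
shift mm [-51.6 319.5   9.2] units total [-0.0645  0.3994  0.0115] n 8 per row [-0.0081  0.0499  0.0014]
turn units [-2.000e-03 -9.000e-03  3.058e+00] n 4 per row [-0.    -0.002  0.764]
```

```bash
python3 -m pendant '[[[-0.004,0.025,0,0,0,0,1],[-0.0081,0.0499,0,0,0,0,1],[-0.0081,0.0499,0,0,0,0,1],[-0.0081,0.0499,0,0,0,0,1],[-0.0081,0.0499,0,0,0,0,1],[-0.0081,0.0499,0,0,0,0,1],[-0.0081,0.0499,0,0,0,0,1],[-0.0081,0.0499,0,0,0,0,1],[-0.004,0.025,0,0,0,0,1],[0,0,0,0,0,0.764,1],[0,0,0,0,0,0.764,1],[0,0,0,0,0,0.764,1],[0,0,0,0,0,0.764,1],[0,0,0,0,0,0,1],[0,0,0,0,0,0,1]]]'|head -2
python3 - <<'E'
from h import *
d,s,c,t=lookp("plate2",(.5696,.321))
plan(c[0],c[1],.021,t,full=True)
E
```

```text
t: 23.2
tcp_pos: [0.5697, 0.3203, 0.2174]
plate2 t 23.2 c [0.5693 0.3213] yaw 2.586 size [97.1 64.6] sh -1.65 gap 0.999
DOTS [0.5696 0.3211] 2.588 face-dots along/lat mm [ 0.5 -0. ]
q6 -0.68 yaw now 2.589 dyaw -0.001
shift mm [  0.2   0.9 196.9] units total [0.0003 0.0011 0.2462] n 5 per row [0.0001 0.0002 0.0492]
turn units [-0.019 -0.015  0.009] n 1 per row [-0.019 -0.015  0.009]
```

```bash
python3 -m pendant '[[[0,0.0011,0.03,0,0,0,1],[0,0,0.05,0,0,0,1],[0,0,0.055,0,0,0,1],[0,0,0.05,0,0,0,1],[0,0,0.035,0,0,0,1],[-0.0012,0,0.0262,0,0,0,1],[0,0,0,0,0,0,1],[0,0,0,0,0,0,1]]]'|head -2
python3 - <<'E'
from h import *
plan(.5696,.3211,.021,2.588,full=True)
E
```

```text
t: 24.05
tcp_pos: [0.5718, 0.3209, 0.0223]
q6 -0.68 yaw now 2.588 dyaw 0.0
shift mm [ 2.  -1.   1.3] units total [ 0.0025 -0.0012  0.0017] n 1 per row [ 0.0025 -0.0012  0.0017]
turn units [-0.005 -0.004 -0.003] n 1 per row [-0.005 -0.004 -0.003]
```

```bash
python3 -m pendant '[[[0.0025,-0.0012,0.0015,0,0,0,1],[0,0,0,0,0,0,0.5],[0,0,0,0,0,0,0.3],[0,0,0,0,0,0,0.3],[0,0,0,0,0,0,0.3],[0,0,0,0,0,0,0.3],[0,0,0,0,0,0,0.3],[0,0,-0.02,0,0,0,0.3],[0,0,-0.05,0,0,0,0.3],[0,0,-0.06,0,0,0,0.3],[0,0,-0.06,0,0,0,0.3],[0,0,-0.02,0,0,0,0.3],[0,0,0,0,0,0,0.3]]]' 60
python3 - <<'E'
from h import *
plan(.461,.016,.18,2.954,full=True)
E
```

```text
t: 25.35
tcp_pos: [0.5714, 0.3219, 0.1938]
tool_rot: [0.274, 0.962, 0.002, 0.003]
force: [-0.4, 0.1, -1.5]
finger_gap: 0.618
gripper_force: 63.3
q6 -0.67 yaw now 2.587 dyaw 0.367
shift mm [ -67.1 -318.3   12.3] units total [-0.0838 -0.3978  0.0153] n 8 per row [-0.0105 -0.0497  0.0019]
turn units [ 0.042  0.049 -3.055] n 4 per row [ 0.011  0.012 -0.764]
```

```bash
python3 -m pendant '[[[-0.0052,-0.0249,0,0,0,0,0.3],[-0.0105,-0.0497,0.0019,0,0,0,0.3],[-0.0105,-0.0497,0.0019,0,0,0,0.3],[-0.0105,-0.0497,0.0019,0,0,0,0.3],[-0.0105,-0.0497,0.0019,0,0,0,0.3],[-0.0105,-0.0497,0.0019,0,0,0,0.3],[-0.0105,-0.0497,0.0019,0,0,0,0.3],[-0.0105,-0.0497,0.0019,0,0,0,0.3],[-0.0052,-0.0249,0,0,0,0,0.3],[0,0,0,0.01,0.01,-0.764,0.3],[0,0,0,0.01,0.01,-0.764,0.3],[0,0,0,0.01,0.01,-0.764,0.3],[0,0,0,0,0,-0.764,0.3],[0,0,0,0,0,0,0.3],[0,0,0,0,0,0,0.3]]]'
python3 - <<'E'
from h import *
d,s,m=held("plate2")
u=np.array([np.cos(2.952),np.sin(2.952)])
x,y=np.array([.4610,.0162])-(m[0]*u if m is not None else 0);print(x,y)
plan(x,y,.073,2.953,full=True)
E
```

```text
t: 26.85
tcp_pos: [0.4582, 0.0156, 0.1778]
tool_rot: [0.095, 0.996, -0.001, -0.004]
force: [-0.2, 0.1, -1.3]
finger_gap: 0.622
gripper_force: 63.3
n 13
marker tool xy mm [37.3 -0.4  0.3] rows x [ 37.3  22.7  22.7  22.7   8.3   8.3   8.2  -6.2  -6.2  -6.3 -20.6 -20.6
 -20.7] y span -15.7 14.9
HELD centre in tool mm [ 1.1 -0.4] yaw in tool 0.0016
0.46210924639908396 0.015987138436028087
q6 -1.59 yaw now 2.952 dyaw 0.001
shift mm [ -4.2   1.4 105. ] units total [-0.0052  0.0018  0.1313] n 3 per row [-0.0017  0.0006  0.0438]
turn units [-0.022 -0.053 -0.006] n 1 per row [-0.022 -0.053 -0.006]
```

```bash
python3 -m pendant '[[[-0.0045,0.002,0,-0.02,-0.05,0,0.3],[0,0,0.03,0,0,0,0.3],[0,0,0.045,0,0,0,0.3],[0,0,0.028,0,0,0,0.3],[0,0,0.012,0,0,0,0.3],[0,0,0,0,0,0,0.3],[0,0,0,0,0,0,0.3]]]'
python3 - <<'E'
from h import *
plan(.4621,.0160,.073,2.953,full=True)
E
```

```text
t: 27.6
tcp_pos: [0.4638, 0.0161, 0.0872]
tool_rot: [0.094, 0.996, -0.0, 0.001]
force: [0.2, 0.3, -2.0]
finger_gap: 0.617
gripper_force: 63.3
q6 -1.59 yaw now 2.954 dyaw -0.001
shift mm [ 1.7 -0.5 14.2] units total [ 0.0021 -0.0006  0.0178] n 1 per row [ 0.0021 -0.0006  0.0178]
turn units [-0.002  0.023  0.006] n 1 per row [-0.002  0.023  0.006]
```

```bash
python3 -m pendant '[[[0.0021,0,0.004,0,0,0,0.3],[0,0,0.005,0,0,0,0.3],[0,0,0.004,0,0,0,0.3],[0,0,0.0042,0,0,0,0.3],[0,0,0,0,0,0,0.3]]]'
python3 -m pendant '[[[0,0,0,0,0,0,1],[0,0,0,0,0,0,1],[0,0,0,0,0,0,1],[0,0,0,0,0,0,1],[0,0,-0.01,0,0,0,1],[0,0,-0.04,0,0,0,1],[0,0,-0.06,0,0,0,1],[0,0,-0.06,0,0,0,1],[0,0,-0.04,0,0,0,1],[0,0,0,0,0,0,1],[0,0,0,0,0,0,1]]]'
python3 - <<'E'
from h import *
d,s,c,t=lookp("plate2",(.461,.016),.081);topz(d,c,.081)
from station import eyes
d=eyes.snapshot("scene");n=cv2.connectedComponentsWithStats(mask(d,"green"));P=plane(d,n[3],.03)[:,:2];k=np.linalg.norm(P-[.61,-.245],axis=1)<.08;print(k.sum(),np.average(P[k],0,n[2][k,4]))
try:print(dots(d,"plate4",(.616,-.25)))
except Exception as e: print(e)
plan(.61,-.245,.23,.5)
E
```

```text
t: 28.1
tcp_pos: [0.4618, 0.0165, 0.0742]
tool_rot: [0.094, 0.996, -0.0, 0.001]
force: [-1.0, -0.2, 11.9]
finger_gap: 0.616
gripper_force: 64.8
t: 29.2
tcp_pos: [0.4612, 0.0166, 0.2418]
tool_rot: [0.094, 0.996, -0.0, 0.002]
force: [-0.6, -0.1, -0.5]
finger_gap: 1.004
gripper_force: 0.0
plate2 t 29.2 c [0.4514 0.0178] yaw 2.945 size [116.2  68.3] sh -0.01 gap 1.004
DOTS [0.4615 0.0161] 2.953 face-dots along/lat mm [10.2  0.2]
top z 0.081 expected 0.081
11 [ 0.61627255 -0.24971813]
dots 2
(array([ 0.63792491, -0.26318057]), np.float64(-3.141592653589793))
q6 -1.59 yaw now 2.954 dyaw 0.688
shift mm [-196.2 -229.2    9.7] units total [-0.2452 -0.2865  0.0122] n 7 per row [-0.035  -0.0409  0.0017]
turn units [ 2.000e-03 -1.000e-02 -5.731e+00] n 7 per row [ 0.    -0.001 -0.819]
```

```bash
python3 -m pendant '[[[-0.018,-0.02,0,0,0,0,1],[-0.035,-0.0415,0,0,0,0,1],[-0.035,-0.0415,0,0,0,0,1],[-0.035,-0.0415,0,0,0,0,1],[-0.035,-0.0415,0,0,0,0,1],[-0.035,-0.0415,0.006,0,0,0,1],[-0.035,-0.0415,0.015,0,0,0,1],[-0.018,-0.02,0.015,0,0,0.85,1],[0,0,0,0,0,0.85,1],[0,0,0,0,0,0.85,1],[0,0,0,0,0,0.85,1],[0,0,0,0,0,0,1],[0,0,0,0,0,0,1]]]'|head -2
python3 - <<'E'
from h import *
d,s,c,t=lookp("plate4",(.6163,-.25))
np.savez("pics/w5.npz",**d)
plan(c[0],c[1],.021,t,full=True)
E
```

```text
t: 30.6
tcp_pos: [0.6108, -0.2469, 0.2106]
plate4 t 30.6 c [ 0.608  -0.2518] yaw 2.666 size [96.8 58.7] sh -1.65 gap 0.998
DOTS [ 0.6092 -0.2504] 2.668 face-dots along/lat mm [0.4 1.8]
q6 -1.53 yaw now 2.548 dyaw 0.12
shift mm [ -0.6  -3.9 190.1] units total [-0.0008 -0.0049  0.2376] n 5 per row [-0.0002 -0.001   0.0475]
turn units [ 0.003 -0.008 -1.002] n 2 per row [ 0.002 -0.004 -0.501]
```

```bash
python3 -m pendant '[[[0,-0.0049,0,0,0,-0.5,1],[0,0,0.02,0,0,-0.5,1],[0,0,0.05,0,0,0,1],[0,0,0.055,0,0,0,1],[0,0,0.05,0,0,0,1],[0,0,0.035,0,0,0,1],[0.0015,0,0.0282,0,0,0,1],[0,0,0,0,0,0,1],[0,0,0,0,0,0,1]]]'|head -2
python3 - <<'E'
from h import *
plan(.6092,-.2504,.021,2.668,full=True)
E
```

```text
t: 31.55
tcp_pos: [0.6086, -0.25, 0.0218]
q6 -1.66 yaw now 2.667 dyaw 0.001
shift mm [-0.8 -0.1  0.8] units total [-0.0009 -0.0001  0.001 ] n 1 per row [-0.0009 -0.0001  0.001 ]
turn units [ 0.003  0.008 -0.011] n 1 per row [ 0.003  0.008 -0.011]
```

```bash
python3 -m pendant '[[[-0.0005,0,0.001,0,0,0,1],[0,0,0,0,0,0,0.5],[0,0,0,0,0,0,0.3],[0,0,0,0,0,0,0.3],[0,0,0,0,0,0,0.3],[0,0,0,0,0,0,0.3],[0,0,0,0,0,0,0.3],[0,0,-0.02,0,0,0,0.3],[0,0,-0.05,0,0,0,0.3],[0,0,-0.06,0,0,0,0.3],[0,0,-0.06,0,0,0,0.3],[0,0,-0.035,0,0,0,0.3],[0,0,0,0,0,0,0.3]]]' 60
python3 - <<'E'
from h import *
plan(.461,.016,.2,2.953,full=True)
E
```

```text
t: 32.85
tcp_pos: [0.6112, -0.2515, 0.2077]
tool_rot: [0.235, 0.972, -0.002, 0.006]
force: [0.4, -0.8, -1.2]
finger_gap: 0.614
gripper_force: 63.2
q6 -1.65 yaw now 2.666 dyaw 0.287
shift mm [256.1 169.1   4.3] units total [0.3201 0.2113 0.0053] n 7 per row [0.0457 0.0302 0.0008]
turn units [-0.02   0.107 -2.391] n 3 per row [-0.007  0.036 -0.797]
```

```bash
python3 -m pendant '[[[0.0228,0.0151,0,0,0.03,0,0.3],[0.0457,0.0302,0,0,0.03,0,0.3],[0.0457,0.0302,0,0,0.03,0,0.3],[0.0457,0.0302,0,0,0,0,0.3],[0.0457,0.0302,0,0,0,0,0.3],[0.0457,0.0302,0,0,0,0,0.3],[0.0457,0.0302,0,0,0,0,0.3],[0.0228,0.0151,0,0,0,-0.797,0.3],[0,0,0,0,0,-0.797,0.3],[0,0,0,0,0,-0.797,0.3],[0,0,0,0,0,0,0.3],[0,0,0,0,0,0,0.3]]]'
python3 - <<'E'
from h import *
d,s,m=held("plate4")
u=np.array([np.cos(2.952),np.sin(2.952)])
x,y=np.array([.4612,.0162])-(m[0]*u if m is not None else 0);print(x,y)
plan(x,y,.094,2.953,full=True)
E
```

```text
t: 34.05
tcp_pos: [0.458, 0.0175, 0.2024]
tool_rot: [0.095, 0.995, 0.002, -0.005]
force: [-0.0, 0.0, -1.2]
finger_gap: 0.617
gripper_force: 63.1
n 13
marker tool xy mm [37.2 -0.4  0.4] rows x [ 37.2  22.7  22.7  22.7   8.2   8.2   8.2  -6.2  -6.2  -6.2 -20.6 -20.6
 -20.6] y span -15.8 14.9
HELD centre in tool mm [ 1.1 -0.4] yaw in tool 0.0001
0.4622900284488792 0.015990826311815007
q6 -1.59 yaw now 2.951 dyaw 0.002
shift mm [ -5.4  -0.9 108.5] units total [-0.0068 -0.0011  0.1356] n 3 per row [-0.0023 -0.0004  0.0452]
turn units [ 0.024 -0.085 -0.018] n 1 per row [ 0.024 -0.085 -0.018]
```

```bash
python3 -m pendant '[[[-0.005,-0.0011,0,0.02,-0.08,-0.015,0.3],[0,0,0.03,0,0,0,0.3],[0,0,0.045,0,0,0,0.3],[0,0,0.031,0,0,0,0.3],[0,0,0.012,0,0,0,0.3],[0,0,0,0,0,0,0.3],[0,0,0,0,0,0,0.3]]]'
python3 - <<'E'
from h import *
plan(.4622,.0160,.094,2.953,full=True)
E
```

```text
t: 34.8
tcp_pos: [0.4633, 0.0155, 0.1091]
tool_rot: [0.094, 0.996, 0.0, 0.001]
force: [-0.0, 0.2, -0.0]
finger_gap: 0.619
gripper_force: 63.1
q6 -1.59 yaw now 2.954 dyaw -0.001
shift mm [ 1.2  0.3 15.1] units total [0.0014 0.0003 0.0188] n 1 per row [0.0014 0.0003 0.0188]
turn units [0.003 0.019 0.01 ] n 1 per row [0.003 0.019 0.01 ]
```

```bash
python3 -m pendant '[[[0.0014,0,0.004,0,0,0,0.3],[0,0,0.005,0,0,0,0.3],[0,0,0.005,0,0,0,0.3],[0,0,0.0042,0,0,0,0.3],[0,0,0,0,0,0,0.3]]]'
python3 -m pendant '[[[0,0,0,0,0,0,1],[0,0,0,0,0,0,1],[0,0,0,0,0,0,1],[0,0,0,0,0,0,1],[0,0,-0.01,0,0,0,1],[0,0,-0.04,0,0,0,1],[0,0,-0.06,0,0,0,1],[0,0,-0.06,0,0,0,1],[0,0,-0.04,0,0,0,1],[0,0,0,0,0,0,1],[0,0,0,0,0,0,1]]]'
python3 - <<'E'
from h import *
d,s,c,t=lookp("plate4",(.461,.016),.102);topz(d,c,.102)
from station import eyes
d=eyes.snapshot("scene");print(face(d,(.67,-.083),.028,"lid"))
d=eyes.snapshot("side");print(face(d,(.67,-.083),.028,"lid"))
plan(.67,-.083,.22,1.078,full=True)
E
```

```text
t: 35.3
tcp_pos: [0.4616, 0.016, 0.0951]
tool_rot: [0.093, 0.996, 0.0, 0.001]
force: [-2.1, -0.1, 10.4]
finger_gap: 0.617
gripper_force: 64.4
t: 36.4
tcp_pos: [0.4612, 0.016, 0.2629]
tool_rot: [0.093, 0.996, 0.0, 0.002]
force: [-0.2, -0.0, 0.3]
finger_gap: 0.999
gripper_force: 0.0
plate4 t 36.4 c [0.4506 0.0177] yaw 2.946 size [116.   64.8] sh -0.23 gap 0.999
DOTS [0.4612 0.0157] 2.953 face-dots along/lat mm [10.8 -0. ]
top z 0.1021 expected 0.102
(array([ 0.68364825, -0.06952734]), np.float64(1.0160813101781665), (114.02664947509766, 65.00035858154297), np.float64(-4.766185770251194))
(array([ 0.67808527, -0.06577364]), np.float64(1.1996181167070485), (124.86487579345703, 69.37066650390625), np.float64(-1.06283806382297))
q6 -1.59 yaw now 2.955 dyaw -1.877
shift mm [-224.8  -58.4   40.1] units total [-0.2809 -0.073   0.0502] n 6 per row [-0.0468 -0.0122  0.0084]
turn units [-0.016 -0.018 15.638] n 17 per row [-0.001 -0.001  0.92 ]
```

```bash
python3 -m pendant '[[[-0.0234,-0.006,0,0,0,0,1],[-0.0468,-0.0122,0,0,0,0,1],[-0.0468,-0.0122,0,0,0,0,1],[-0.0468,-0.0122,0,0,0,0,1],[-0.0468,-0.0122,0,0,0,0,1],[-0.0468,-0.0122,0,0,0,0,1],[-0.0234,-0.006,0,0,0,0.92,1],[0,0,0.02,0,0,0.92,1],[0,0,0.02,0,0,0.92,1],[0,0,0.01,0,0,0.92,1],[0,0,0,0,0,0.92,1],[0,0,0,0,0,0.92,1],[0,0,0,0,0,0.92,1],[0,0,0,0,0,0.92,1],[0,0,0,0,0,0.92,1],[0,0,0,0,0,0.92,1]]]'|head -2
python3 -m pendant '[[[0,0,0,0,0,0.92,1],[0,0,0,0,0,0.92,1],[0,0,0,0,0,0.92,1],[0,0,0,0,0,0.92,1],[0,0,0,0,0,0.92,1],[0,0,0,0,0,0.92,1],[0,0,0,0,0,0.92,1],[0,0,0,0,0,0,1],[0,0,0,0,0,0,1]]]'|head -2
python3 - <<'E'
from h import *
d,s,r=look("lid",(.67,-.083),.028);np.savez("pics/w6.npz",**d)
c,t,ab,sh=face(d,(.67,-.083),.028,"label");print("label",c,t,ab,sh)
cv2.imwrite("pics/w6.png",d["pixels"][:,:,::-1])
E
```

```text
t: 38.15
tcp_pos: [0.6701, -0.083, 0.2195]
t: 39.05
tcp_pos: [0.6705, -0.0831, 0.2205]
lid t 39.05 c [ 0.6798 -0.0803] yaw 1.08 size [95.1 59.2] sh -1.76 gap 1.005
label [ 0.67412939 -0.08627   ] 1.0800232753187506 (61.679378509521484, 50.7342529296875) -0.001777477577117667
```

View pics/w6.png

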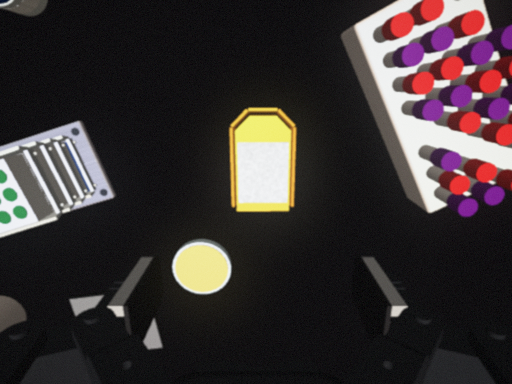

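The lid is centred at (262,160) px, label at (263,172), cut end pointing up the image (+tool x). I'll use the label for the pose.

```bash
python3 - <<'E'
from h import *
plan(.6779,-.0792,.021,1.08,full=True)
E
```

```text
q6 0.2 yaw now 1.08 dyaw 0.0
shift mm [  6.8   4.8 199.8] units total [0.0085 0.006  0.2498] n 5 per row [0.0017 0.0012 0.05  ]
turn units [-0.013 -0.002 -0.002] n 1 per row [-0.013 -0.002 -0.002]
```

```bash
python3 -m pendant '[[[0.008,0.0045,0.03,0,0,0,1],[0,0,0.05,0,0,0,1],[0,0,0.055,0,0,0,1],[0,0,0.05,0,0,0,1],[0,0,0.035,0,0,0,1],[0,0,0.0298,0,0,0,1],[0,0,0,0,0,0,1],[0,0,0,0,0,0,1]]]'|head -2
python3 - <<'E'
from h import *
plan(.6779,-.0792,.021,1.08,full=True)
E
```

```text
t: 39.9
tcp_pos: [0.6775, -0.0792, 0.0221]
q6 0.21 yaw now 1.079 dyaw 0.001
shift mm [0.2 0.3 1.1] units total [0.0002 0.0004 0.0013] n 1 per row [0.0002 0.0004 0.0013]
turn units [-0.    -0.004 -0.012] n 1 per row [-0.    -0.004 -0.012]
```

```bash
python3 -m pendant '[[[0,0,0.0013,0,0,0,1],[0,0,0,0,0,0,0.5],[0,0,0,0,0,0,0.3],[0,0,0,0,0,0,0.3],[0,0,0,0,0,0,0.3],[0,0,0,0,0,0,0.3],[0,0,0,0,0,0,0.3],[0,0,-0.02,0,0,0,0.3],[0,0,-0.05,0,0,0,0.3],[0,0,-0.06,0,0,0,0.3],[0,0,-0.06,0,0,0,0.3],[0,0,-0.06,0,0,0,0.3],[0,0,-0.01,0,0,0,0.3],[0,0,0,0,0,0,0.3]]]' 60
python3 - <<'E'
from h import *
plan(.462,.016,.22,2.953,full=True)
E
```

```text
t: 41.3
tcp_pos: [0.6782, -0.0795, 0.2324]
tool_rot: [0.858, 0.513, 0.002, 0.002]
force: [0.4, -0.6, -1.3]
finger_gap: 0.618
gripper_force: 63.3
q6 0.21 yaw now 1.078 dyaw 1.875
shift mm [ -18.2 -235.7   11. ] units total [-0.0228 -0.2946  0.0138] n 6 per row [-0.0038 -0.0491  0.0023]
turn units [  0.046   0.035 -15.626] n 17 per row [ 0.003  0.002 -0.919]
```

```bash
python3 -m pendant '[[[-0.0019,-0.0245,0,0,0,0,0.3],[-0.0038,-0.0491,0,0,0,0,0.3],[-0.0038,-0.0491,0,0,0,0,0.3],[-0.0038,-0.0491,0,0,0,0,0.3],[-0.0038,-0.0491,0,0,0,0,0.3],[-0.0038,-0.0491,0,0,0,0,0.3],[-0.0019,-0.0245,0,0,0,0,0.3],[0,0,0,0,0,-0.919,0.3],[0,0,0,0,0,-0.919,0.3],[0,0,0,0,0,-0.919,0.3],[0,0,0,0,0,-0.919,0.3],[0,0,0,0,0,-0.919,0.3],[0,0,0,0,0,-0.919,0.3],[0,0,0,0,0,-0.919,0.3],[0,0,0,0,0,-0.919,0.3],[0,0,0,0,0,-0.919,0.3],[0,0,0,0,0,-0.919,0.3],[0,0,0,0,0,-0.919,0.3],[0,0,0,0,0,-0.919,0.3]]]'|head -2
python3 -m pendant '[[[0,0,0,0,0,-0.919,0.3],[0,0,0,0,0,-0.919,0.3],[0,0,0,0,0,-0.919,0.3],[0,0,0,0,0,-0.919,0.3],[0,0,0,0,0,-0.919,0.3],[0,0,0,0,0,0,0.3],[0,0,0,0,0,0,0.3]]]'
python3 - <<'E'
from h import *
from station import monitor,eyes
s=monitor.sense();d=eyes.snapshot("wrist");z=s["tcp_pos"][2]+.007;r,yw=tool(s)
# front edge of the label: bright low-saturation strip between fingers; and front top edge of orange
hsv=cv2.cvtColor(d["pixels"],cv2.COLOR_RGB2HSV);m=((hsv[:,:,2]>170)&(hsv[:,:,1]<60)).astype(np.uint8)
n,l,st,cen=cv2.connectedComponentsWithStats(m)
i=1+np.argmax(np.where((abs(cen[1:,0]-257)<60)&(cen[1:,1]>170),st[1:,4],0));print(st[i])
x0,y0,w,h,_=st[i]
for x in(x0+20,x0+w//2,x0+w-20):
    y=np.nonzero(l[:,x]==i)[0].min();q=(np.r_[plane(d,[[x,y]],z)[0]]-s["tcp_pos"])@r;print(np.round(q*1e3,1))
plan(.4612,.0162,.115,2.953,full=True)
cv2.imwrite("pics/w7.png",d["pixels"][:,:,::-1])
E
```

```text
t: 43.2
tcp_pos: [0.4591, 0.0166, 0.227]
t: 43.9
tcp_pos: [0.4599, 0.0164, 0.2278]
tool_rot: [0.096, 0.995, 0.0, -0.001]
force: [0.8, -0.2, 0.6]
finger_gap: 0.618
gripper_force: 63.2
[  196   232   123   123 14189]
[ 24.5 -16.9  -6.9]
[24.5 -0.4 -6.9]
[24.4 16.5 -6.9]
q6 -1.59 yaw now 2.951 dyaw 0.002
shift mm [ -1.2  -0.  113.1] units total [-0.0015 -0.      0.1413] n 3 per row [-0.0005 -0.      0.0471]
turn units [ 0.004 -0.016 -0.02 ] n 1 per row [ 0.004 -0.016 -0.02 ]
```

View pics/w7.png

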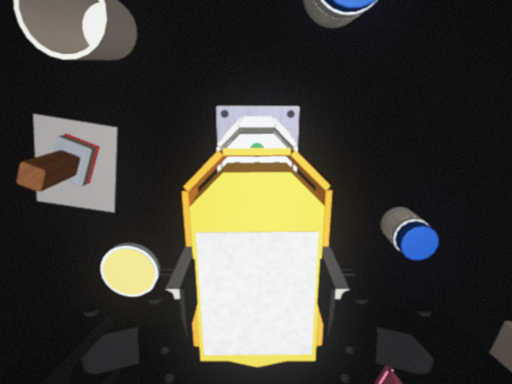

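The lid is held square, label's front edge at v≈232. It sits about 1.3 mm ahead of the tool centre.

```bash
python3 -m pendant '[[[-0.0016,0,0,0,0,-0.02,0.3],[0,0,0.03,0,0,0,0.3],[0,0,0.045,0,0,0,0.3],[0,0,0.035,0,0,0,0.3],[0,0,0.013,0,0,0,0.3],[0,0,0,0,0,0,0.3],[0,0,0,0,0,0,0.3]]]'
python3 - <<'E'
from h import *
plan(.4624,.0160,.115,2.953,full=True)
E
```

```text
t: 44.65
tcp_pos: [0.4633, 0.0158, 0.1313]
tool_rot: [0.093, 0.996, 0.0, 0.001]
force: [0.2, 0.1, -1.0]
finger_gap: 0.615
gripper_force: 63.2
q6 -1.59 yaw now 2.955 dyaw -0.002
shift mm [ 0.9  0.  16.3] units total [0.0012 0.     0.0204] n 1 per row [0.0012 0.     0.0204]
turn units [0.003 0.019 0.015] n 1 per row [0.003 0.019 0.015]
```

```bash
python3 -m pendant '[[[0.0012,0,0.006,0,0,0,0.3],[0,0,0.006,0,0,0,0.3],[0,0,0.005,0,0,0,0.3],[0,0,0.0042,0,0,0,0.3],[0,0,0,0,0,0,0.3]]]'
python3 -m pendant '[[[0,0,0,0,0,0,1],[0,0,0,0,0,0,1],[0,0,0,0,0,0,1],[0,0,0,0,0,0,1],[0,0,-0.01,0,0,0,1],[0,0,-0.04,0,0,0,1],[0,0,-0.06,0,0,0,1],[0,0,-0.06,0,0,0,1],[0,0,-0.04,0,0,0,1],[0,0,0,0,0,0,1],[0,0,0,0,0,0,1]]]'
python3 - <<'E'
from h import *
from station import eyes
d=eyes.snapshot("wrist");c,t,ab,sh=face(d,(.469,.0145),.121,"label");print("label",c,t,ab);topz(d,c,.121)
e=eyes.snapshot("scene");m=mask(e,"orange");topz(e,(.469,.0145),.121)
# stamp/rest from wrist
cv2.imwrite("pics/w8.png",d["pixels"][:,:,::-1])
E
```

```text
t: 45.15
tcp_pos: [0.4619, 0.0161, 0.1162]
tool_rot: [0.093, 0.996, 0.0, 0.001]
force: [-4.3, 0.2, 22.8]
finger_gap: 0.614
gripper_force: 66.0
t: 46.25
tcp_pos: [0.4614, 0.0161, 0.2826]
tool_rot: [0.093, 0.996, 0.0, 0.001]
force: [-1.4, 0.3, -0.8]
finger_gap: 1.002
gripper_force: 0.0
label [0.46915237 0.01442049] -0.18282267988257672 (62.489219665527344, 50.682674407958984)
top z 0.1214 expected 0.121
top z 0.1191 expected 0.121
```

```bash
python3 - <<'E'
from h import *
plan(.43,-.175,.27,2.953,full=True)
E
```

```text
q6 -1.59 yaw now 2.955 dyaw -0.002
shift mm [  -5.7 -193.6   10.6] units total [-0.0071 -0.242   0.0132] n 5 per row [-0.0014 -0.0484  0.0026]
turn units [ 0.004 -0.016  0.016] n 1 per row [ 0.004 -0.016  0.016]
```

```bash
python3 -m pendant '[[[0,-0.0242,0,0,0,0,1],[-0.0014,-0.0484,0,0,0,0,1],[-0.0014,-0.0484,0,0,0,0,1],[-0.0014,-0.0484,0.006,0,0,0,1],[-0.0014,-0.0484,0.006,0,0,0,1],[0,-0.0242,0,0,0,0,1],[0,0,0,0,0,0,1],[0,0,0,0,0,0,1]]]'|head -2
python3 - <<'E'
from h import *
from station import eyes,monitor
d=eyes.snapshot("wrist");np.savez("pics/w9.npz",**d);print(monitor.sense()["tcp_pos"],np.round(proj(d,[[.413,-.171,.086],[.419,-.176,.006]])))
cv2.imwrite("pics/w9.png",cv2.resize(d["pixels"][:,:,::-1],(800,600),interpolation=cv2.INTER_CUBIC))
E
```

```text
t: 47.15
tcp_pos: [0.4291, -0.1744, 0.2706]
[ 0.42927373 -0.17390867  0.27093861] [[257. 158.]
 [254. 151.]]
```

View pics/w9.png

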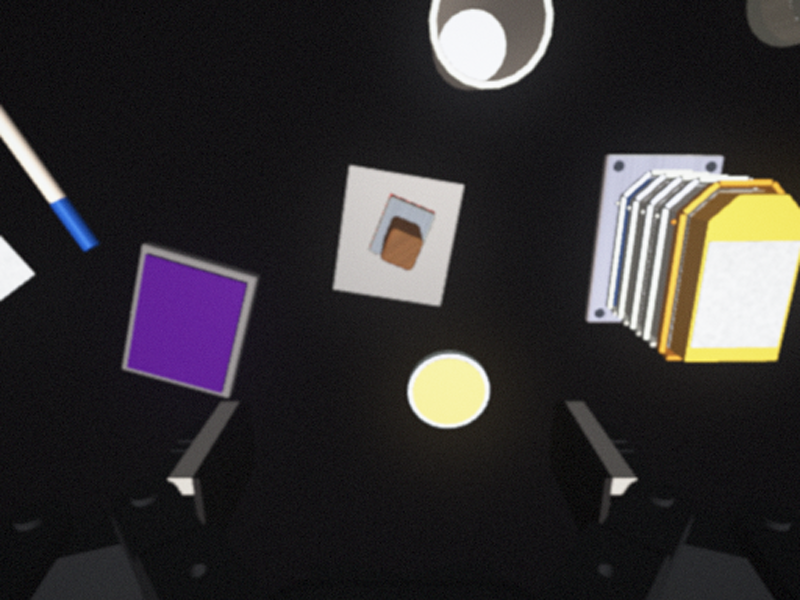

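The stamp handle top is at (402,248), rest quad centred at (400,235), ink pad at (190,318). Now measuring each.

```bash
cat > st.py <<'E'
from h import *
def quad(d,m,z,xy=None):
    m=cv2.morphologyEx(m.astype(np.uint8)*255,cv2.MORPH_OPEN,np.ones((3,3),np.uint8))
    cs=cv2.findContours(m,cv2.RETR_EXTERNAL,cv2.CHAIN_APPROX_NONE)[0];c=max(cs,key=cv2.contourArea)[:,0,:]
    Q=plane(d,c,z)[:,:2].astype(np.float32)*1e3;(x,y),(a,b),g=cv2.minAreaRect(Q)
    if a<b:a,b,g=b,a,g+90
    return np.round([x/1e3,y/1e3],4),round(float(np.deg2rad(g)),3),np.round([a,b],1)
def win(m,x0,y0,x1,y1):
    o=np.zeros(m.shape,bool);o[y0:y1,x0:x1]=m[y0:y1,x0:x1];return o
E
python3 - <<'E'
from st import *
d=dict(np.load("pics/w9.npz"));hsv=cv2.cvtColor(d["pixels"],cv2.COLOR_RGB2HSV).astype(int);H_,S_,V_=hsv[:,:,0],hsv[:,:,1],hsv[:,:,2]
brown=(H_<20)&(S_>80);w=(225,125,285,180)
print(V_[150:176,258].tolist(),S_[150:176,258].tolist())
for th in(70,85,100): print("handle",th,quad(d,win(brown&(V_>th),*w),.086))
print("foot+handle all",)
rest=(S_<40)&(V_>110);
print("rest",quad(d,win(rest|brown|(S_<90)&(V_>90),205,100,305,200),.006))
print("ink",quad(d,mask(d,"purple")>0,.016))
foot=(S_>20)&(S_<80)&(V_>70)&(H_>85)&(H_<125);print("foot",quad(d,win(foot|brown,*w),.024))
v,u=np.nonzero(win(brown&(V_>85),*w));print("handle z",d["eye"][2]+np.median(rays(d,np.c_[u,v])[:,2]*d["depth"][v,u]))
E
```

```text
[149, 150, 147, 144, 149, 149, 151, 155, 155, 153, 151, 151, 154, 153, 155, 156, 149, 149, 151, 150, 155, 157, 173, 198, 204, 203] [135, 136, 132, 133, 135, 130, 138, 132, 133, 132, 135, 133, 131, 137, 132, 131, 133, 133, 132, 134, 135, 93, 31, 6, 9, 9]
handle 70 (array([ 0.4108, -0.1704]), 2.566, array([27., 22.]))
handle 85 (array([ 0.413 , -0.1716]), 2.561, array([22. , 21.5]))
handle 100 (array([ 0.4135, -0.1717]), 0.976, array([21.3, 21.1]))
foot+handle all
rest (array([ 0.4206, -0.1768]), 2.787, array([97.7, 87.6]))
ink (array([ 0.456 , -0.3539]), 2.647, array([99.9, 79.3]))
foot (array([ 0.4224, -0.1724]), 2.566, array([32.4, 26.3]))
handle z 0.08549348527891143
```

```bash
python3 - <<'E'
from h import *
plan(.4132,-.1717,.12,2.563,full=True)
E
```

```text
q6 -2.01 yaw now 2.955 dyaw -0.392
shift mm [ 15.9  -1.2 151. ] units total [ 0.0199 -0.0014  0.1887] n 4 per row [ 0.005  -0.0004  0.0472]
turn units [ 0.016 -0.02   3.266] n 4 per row [ 0.004 -0.005  0.816]
```

```bash
python3 -m pendant '[[[0.0199,-0.0014,0,0,-0.02,0.816,1],[0,0,0,0.016,0,0.816,1],[0,0,0.02,0,0,0.816,1],[0,0,0.045,0,0,0.818,1],[0,0,0.05,0,0,0,1],[0,0,0.045,0,0,0,1],[0,0,0.02,0,0,0,1],[0,0,0,0,0,0,1],[0,0,0,0,0,0,1]]]'|head -3
python3 - <<'E'
from h import *
plan(.4132,-.1717,.061,2.563,full=True)
E
```

```text
t: 48.1
tcp_pos: [0.4147, -0.1725, 0.1281]
tool_rot: [0.284, 0.959, -0.0, 0.001]
q6 -1.64 yaw now 2.565 dyaw -0.002
shift mm [ 1.9 -0.2 67.1] units total [ 0.0023 -0.0002  0.0839] n 2 per row [ 0.0012 -0.0001  0.042 ]
turn units [-0.001  0.023  0.014] n 1 per row [-0.001  0.023  0.014]
```

```bash
python3 -m pendant '[[[0.0023,0,0.02,0,0.02,0,1],[0,0,0.03,0,0,0,1],[0,0,0.022,0,0,0,1],[0,0,0.012,0,0,0,1],[0,0,0,0,0,0,1],[0,0,0,0,0,0,0.6]]]' 80|head -3
python3 - <<'E'
from h import *
plan(.4132,-.1717,.061,2.563,full=True)
E
```

```text
t: 48.7
tcp_pos: [0.4137, -0.1727, 0.0616]
tool_rot: [0.285, 0.959, -0.001, 0.001]
q6 -1.64 yaw now 2.563 dyaw -0.0
shift mm [0.9 0.6 0.6] units total [0.0012 0.0008 0.0008] n 1 per row [0.0012 0.0008 0.0008]
turn units [-0.003  0.022  0.003] n 1 per row [-0.003  0.022  0.003]
```

```bash
python3 -m pendant '[[[0.0012,0.0006,0.0005,0,0.02,0,0.3],[0,0,0,0,0,0,0],[0,0,0,0,0,0,0],[0,0,0,0,0,0,0],[0,0,0,0,0,0,0],[0,0,0,0,0,0,0],[0,0,0,0,0,0,0],[0,0,0,0,0,0,0],[0,0,0,0,0,0,0]]]' 80
python3 -m pendant '[[[0,0,-0.02,0,0,0,0],[0,0,-0.05,0,0,0,0],[0,0,-0.05,0,0,0,0],[0,0,-0.03,0,0,0,0],[0,0,0,0,0,0,0],[0,0,0,0,0,0,0]]]'
python3 - <<'E'
from h import *
plan(.456,-.3539,.16,2.647,full=True)
E
```

```text
t: 49.6
tcp_pos: [0.4127, -0.1718, 0.0609]
tool_rot: [0.285, 0.958, -0.0, -0.0]
force: [0.1, -0.0, 5.6]
finger_gap: 0.246
gripper_force: 78.6
t: 50.2
tcp_pos: [0.4121, -0.1712, 0.1799]
tool_rot: [0.285, 0.958, 0.0, -0.001]
force: [-0.2, 0.1, -2.9]
finger_gap: 0.245
gripper_force: 79.4
q6 -1.64 yaw now 2.563 dyaw 0.084
shift mm [-136.7 -128.9   19.6] units total [-0.1709 -0.1611  0.0245] n 5 per row [-0.0342 -0.0322  0.0049]
turn units [-0.001 -0.019 -0.7  ] n 1 per row [-0.001 -0.019 -0.7  ]
```

```bash
python3 -m pendant '[[[-0.0171,-0.0161,0,0,0,0,0],[-0.0342,-0.0322,0.005,0,0,-0.35,0],[-0.0342,-0.0322,0.005,0,0,-0.35,0],[-0.0342,-0.0322,0.005,0,0,0,0],[-0.0342,-0.0322,0.01,0,0,0,0],[-0.0171,-0.0161,0.02,0,0,0,0],[0,0,0.04,0,0,0,0],[0,0,0.025,0,0,0,0],[0,0,0,0,0,0,0],[0,0,0,0,0,0,0]]]'
python3 - <<'E'
from h import *
from station import eyes
plan(.456,-.3539,.071,2.647,full=True)
d=eyes.snapshot("wrist");cv2.imwrite("pics/w10.png",d["pixels"][:,:,::-1])
E
```

```text
t: 51.2
tcp_pos: [0.465, -0.3516, 0.0904]
tool_rot: [0.245, 0.97, 0.001, -0.002]
force: [0.6, 0.2, -3.9]
finger_gap: 0.246
gripper_force: 78.8
q6 -1.91 yaw now 2.647 dyaw 0.0
shift mm [ 6.8 -6.3 19.4] units total [ 0.0085 -0.0079  0.0243] n 1 per row [ 0.0085 -0.0079  0.0243]
turn units [ 0.007 -0.039 -0.003] n 1 per row [ 0.007 -0.039 -0.003]
```

View pics/w10.png

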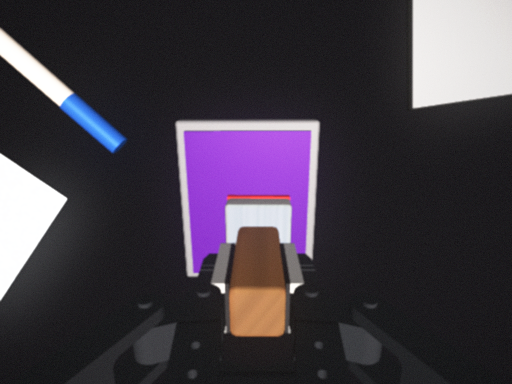

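Stamp sits square over the ink pad, foot edge at (258,197), pad's far edge at v≈122.

```bash
python3 -m pendant '[[[0.0085,-0.0079,0.005,0,-0.035,0,0],[0,0,0.008,0,0,0,0],[0,0,0.005,0,0,0,0],[0,0,0.004,0,0,0,0],[0,0,0.003,0,0,0,0],[0,0,0,0,0,0,0]]]'
python3 - <<'E'
from h import *
plan(.456,-.3539,.071,2.647,full=True)
E
```

```text
t: 51.85
tcp_pos: [0.4568, -0.3538, 0.072]
tool_rot: [0.245, 0.97, -0.0, 0.001]
force: [0.9, -0.8, -4.0]
finger_gap: 0.248
gripper_force: 79.3
q6 -1.93 yaw now 2.647 dyaw -0.0
shift mm [ 0.7 -0.4  1. ] units total [ 0.0008 -0.0006  0.0013] n 1 per row [ 0.0008 -0.0006  0.0013]
turn units [-0.     0.02   0.002] n 1 per row [-0.     0.02   0.002]
```

```bash
python3 -m pendant '[[[0,0,0.002,0,0.015,0,0],[0,0,0.001,0,0,0,0],[0,0,0,0,0,0,0]]]'
python3 -m pendant '[[[0,0,0.001,0,0,0,0],[0,0,0,0,0,0,0],[0,0,0,0,0,0,0],[0,0,0,0,0,0,0],[0,0,0,0,0,0,0]]]'
```

```text
t: 52.15
tcp_pos: [0.4571, -0.3541, 0.0709]
tool_rot: [0.245, 0.97, -0.0, 0.001]
force: [-0.7, 2.9, 4.8]
finger_gap: 0.244
gripper_force: 80.1
t: 52.65
tcp_pos: [0.4572, -0.3541, 0.0709]
tool_rot: [0.245, 0.97, -0.001, 0.001]
force: [-1.2, 2.1, 9.2]
finger_gap: 0.249
gripper_force: 81.1
```

```bash
python3 -m pendant '[[[0,0,-0.02,0,0,0,0],[0,0,-0.05,0,0,0,0],[0,0,-0.06,0,0,0,0],[0,0,-0.06,0,0,0,0],[0,0,-0.03,0,0,0,0],[0,0,0,0,0,0,0],[0,0,0,0,0,0,0]]]'
python3 - <<'E'
from h import *
plan(.4692,.0144,.24,2.954,full=True)
E
```

```text
t: 53.35
tcp_pos: [0.4561, -0.3533, 0.2443]
tool_rot: [0.245, 0.97, 0.0, -0.0]
force: [0.2, -0.3, -4.3]
finger_gap: 0.247
gripper_force: 79.4
q6 -1.93 yaw now 2.647 dyaw 0.307
shift mm [163.  329.9   4.3] units total [0.2038 0.4123 0.0054] n 9 per row [0.0226 0.0458 0.0006]
turn units [ 2.000e-03 -1.000e-03 -2.558e+00] n 3 per row [ 0.001 -0.    -0.853]
```

```bash
python3 -m pendant '[[[0.0113,0.0229,0,0,0,0,0],[0.0226,0.0458,0,0,0,0,0],[0.0226,0.0458,0,0,0,0,0],[0.0226,0.0458,0,0,0,0,0],[0.0226,0.0458,0,0,0,0,0],[0.0226,0.0458,0,0,0,0,0],[0.0226,0.0458,0,0,0,0,0],[0.0226,0.0458,0,0,0,0,0],[0.0226,0.0458,0,0,0,0,0],[0.0113,0.0229,0,0,0,-0.853,0],[0,0,0,0,0,-0.853,0],[0,0,0,0,0,-0.853,0],[0,0,0,0,0,0,0],[0,0,0,0,0,0,0]]]'
python3 - <<'E'
from h import *
from station import eyes
plan(.4692,.0144,.19,2.954,full=True)
d=eyes.snapshot("wrist");cv2.imwrite("pics/w11.png",d["pixels"][:,:,::-1])
E
```

```text
t: 54.75
tcp_pos: [0.4685, 0.0143, 0.2433]
tool_rot: [0.094, 0.996, 0.0, -0.002]
force: [0.3, -0.5, -2.6]
finger_gap: 0.25
gripper_force: 79.4
q6 -1.59 yaw now 2.952 dyaw 0.002
shift mm [-0.9  0.3 53.3] units total [-0.0011  0.0003  0.0667] n 2 per row [-0.0005  0.0002  0.0333]
turn units [-0.002 -0.026 -0.014] n 1 per row [-0.002 -0.026 -0.014]
```

View pics/w11.png

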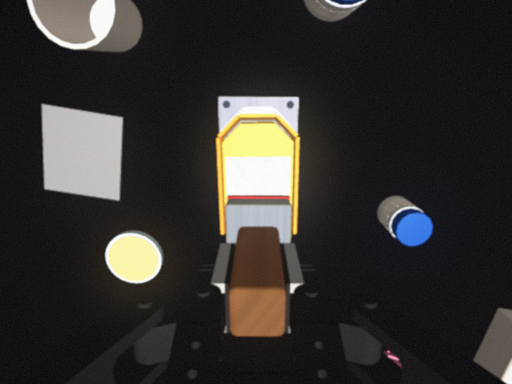

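Stamp is square and in line with the lid; foot edge at (258,198), unchanged since the ink pad, so it hasn't slipped.

```bash
python3 -m pendant '[[[-0.001,0,0.02,0,-0.025,-0.01,0],[0,0,0.03,0,0,0,0],[0,0,0.015,0,0,0,0],[0,0,0.006,0,0,0,0],[0,0,0,0,0,0,0],[0,0,0,0,0,0,0]]]'
python3 - <<'E'
from h import *
from station import monitor,eyes
plan(.4692,.0144,.176,2.954,full=True)
s=monitor.sense();d=eyes.snapshot("wrist");q=plane(d,[[258,197]],s["tcp_pos"][2]-.055)[0]-s["tcp_pos"];print("front edge tool mm",np.round(q@tool(s)[0]*1e3,1))
E
```

```text
t: 55.4
tcp_pos: [0.4713, 0.0132, 0.1884]
tool_rot: [0.093, 0.996, -0.0, 0.002]
force: [-0.3, -0.0, -3.7]
finger_gap: 0.247
gripper_force: 79.4
q6 -1.59 yaw now 2.955 dyaw -0.001
shift mm [ 2.4  0.8 12.4] units total [0.003  0.001  0.0155] n 1 per row [0.003  0.001  0.0155]
turn units [-0.004  0.04   0.005] n 1 per row [-0.004  0.04   0.005]
front edge tool mm [19.1  0.2 54.9]
```

```bash
python3 -m pendant '[[[0.0045,0.001,0.004,0,0.03,0,0],[0,0,0.004,0,0,0,0],[0,0,0.004,0,0,0,0],[0,0,0.002,0,0,0,0],[0,0,0,0,0,0,0]]]'
python3 -m pendant '[[[0,0,0.0015,0,0,0,0],[0,0,0.001,0,0,0,0],[0,0,0,0,0,0,0]]]'
```

```text
t: 55.95
tcp_pos: [0.4674, 0.0148, 0.1766]
tool_rot: [0.093, 0.996, -0.0, -0.0]
force: [-0.3, 0.3, -4.4]
finger_gap: 0.247
gripper_force: 79.4
t: 56.25
tcp_pos: [0.4678, 0.0148, 0.1759]
tool_rot: [0.093, 0.996, -0.0, 0.001]
force: [-1.4, 0.9, 4.3]
finger_gap: 0.246
gripper_force: 80.6
```

```bash
python3 -m pendant '[[[0,0,0.001,0,0,0,0],[0,0,0.0006,0,0,0,0],[0,0,0,0,0,0,0]]]'
python3 -m pendant '[[[0,0,0,0,0,0,0],[0,0,0,0,0,0,0],[0,0,0,0,0,0,0],[0,0,0,0,0,0,0],[0,0,0,0,0,0,0],[0,0,0,0,0,0,0],[0,0,0,0,0,0,0]]]'
```

```text
t: 56.55
tcp_pos: [0.4678, 0.0148, 0.1758]
tool_rot: [0.093, 0.996, -0.0, 0.001]
force: [-4.5, 0.3, 15.0]
finger_gap: 0.243
gripper_force: 82.2
t: 57.25
tcp_pos: [0.4678, 0.0148, 0.1758]
tool_rot: [0.093, 0.996, -0.0, 0.001]
force: [-3.2, 1.0, 15.3]
finger_gap: 0.243
gripper_force: 82.2
```

```bash
python3 -m pendant '[[[0,0,-0.005,0,0,0,0],[0,0,-0.015,0,0,0,0],[0,0,-0.02,0,0,0,0],[0,0,-0.005,0,0,0,0],[0,0,0,0,0,0,0],[0,0,-0.02,0,0,0,0],[0,0,-0.03,0,0,0,0],[0,0,0,0,0,0,0],[0,0,0,0,0,0,0]]]'
python3 - <<'E'
from h import *
from station import eyes,monitor
plan(.4206,-.1768,.2,2.787,full=True)
d=eyes.snapshot("scene");cv2.imwrite("pics/s2.png",cv2.resize(d["pixels"][90:250,200:400,::-1],(800,640))[:600])
E
```

```text
t: 58.15
tcp_pos: [0.4672, 0.0149, 0.2489]
tool_rot: [0.093, 0.996, -0.0, -0.0]
force: [-1.2, 0.0, -3.6]
finger_gap: 0.249
gripper_force: 79.7
q6 -1.59 yaw now 2.955 dyaw -0.168
shift mm [  10.3 -197.    49. ] units total [ 0.0129 -0.2462  0.0612] n 5 per row [ 0.0026 -0.0492  0.0122]
turn units [-4.000e-03 -1.000e-03  1.402e+00] n 2 per row [-0.002 -0.     0.701]
```

View pics/s2.png

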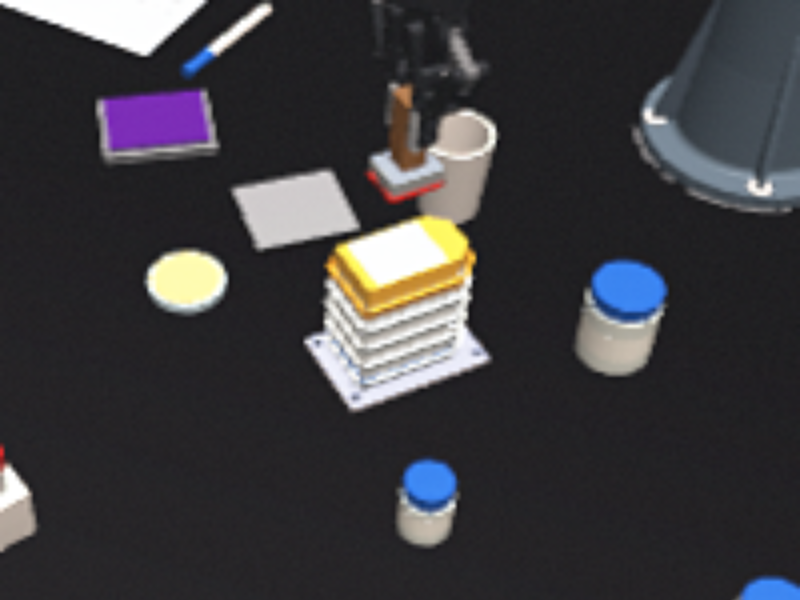

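The stack is upright and closed by the lid at (400,265), with the stamp lifted clear above it at (405,170). Now over to the rest.

```bash
python3 -m pendant '[[[0.0013,-0.0246,0,0,0,0,0],[0.0026,-0.0492,0,0,0,0,0],[0.0026,-0.0492,0,0,0,0,0],[0.0026,-0.0492,0,0,0,0,0],[0.0026,-0.0492,0,0,0,0,0],[0.0013,-0.0246,0.02,0,0,0.7,0],[0,0,0.04,0,0,0.7,0],[0,0,0.05,0,0,0,0],[0,0,0.05,0,0,0,0],[0,0,0.04,0,0,0,0],[0,0,0.012,0,0,0,0],[0,0,0,0,0,0,0],[0,0,0,0,0,0,0]]]'
python3 - <<'E'
from h import *
plan(.4206,-.1768,.062,2.787,full=True)
E
```

```text
t: 59.5
tcp_pos: [0.4214, -0.177, 0.0805]
tool_rot: [0.176, 0.984, -0.0, 0.001]
force: [0.4, -0.6, -2.4]
finger_gap: 0.248
gripper_force: 79.3
q6 -1.86 yaw now 2.787 dyaw -0.0
shift mm [ 0.8 -0.1 18.5] units total [ 0.001  -0.0001  0.0231] n 1 per row [ 0.001  -0.0001  0.0231]
turn units [-0.006  0.01   0.004] n 1 per row [-0.006  0.01   0.004]
```

```bash
python3 -m pendant '[[[0.001,0,0.008,0,0.01,0,0],[0,0,0.007,0,0,0,0],[0,0,0.005,0,0,0,0],[0,0,0.003,0,0,0,0],[0,0,0.0014,0,0,0,0],[0,0,0,0,0,0,0],[0,0,0,0,0,0,0]]]'
```

```text
t: 60.2
tcp_pos: [0.4202, -0.1764, 0.0609]
tool_rot: [0.176, 0.984, -0.0, -0.0]
force: [-0.0, 1.4, 2.5]
finger_gap: 0.245
gripper_force: 80.0
```

Contact made lightly; release and rise.

```bash
python3 -m pendant '[[[0,0,0,0,0,0,0.35],[0,0,0,0,0,0,0.6],[0,0,0,0,0,0,1],[0,0,0,0,0,0,1],[0,0,0,0,0,0,1],[0,0,0,0,0,0,1],[0,0,-0.01,0,0,0,1],[0,0,-0.03,0,0,0,1],[0,0,-0.06,0,0,0,1],[0,0,-0.06,0,0,0,1],[0,0,-0.06,0,0,0,1],[0,0,-0.04,0,0,0,1],[0,0,0,0,0,0,1],[0,0,0,0,0,0,1]]]'
python3 - <<'E'
from st import *
from station import eyes
d=eyes.snapshot("wrist");hsv=cv2.cvtColor(d["pixels"],cv2.COLOR_RGB2HSV).astype(int);b=(hsv[:,:,0]<20)&(hsv[:,:,1]>80)&(hsv[:,:,2]>90)
p=proj(d,[[.4206,-.1768,.086]])[0].astype(int);w=(p[0]-30,p[1]-30,p[0]+30,p[1]+30);print("handle",quad(d,win(b,*w),.086))
v,u=np.nonzero(win(b,*w));print("z",d["eye"][2]+np.median(rays(d,np.c_[u,v])[:,2]*d["depth"][v,u]))
e=eyes.snapshot("side");cv2.imwrite("pics/s3.png",cv2.resize(e["pixels"][110:270,200:400,::-1],(700,560)))
e=eyes.snapshot("wrist");c,t,ab,_=face(e,(.469,.0145),.121,"label");print("label",c,t,ab)
E
```

```text
t: 61.6
tcp_pos: [0.4201, -0.1762, 0.2694]
tool_rot: [0.176, 0.984, -0.001, 0.0]
force: [-0.7, -0.4, -0.5]
finger_gap: 1.001
gripper_force: 0.0
handle (array([ 0.4204, -0.177 ]), 2.787, array([20.1, 19.7]))
z 0.08555313485838695
label [0.46910214 0.01254979] 2.9588349548378137 (62.35127258300781, 46.58386993408203)
```

View pics/s3.png

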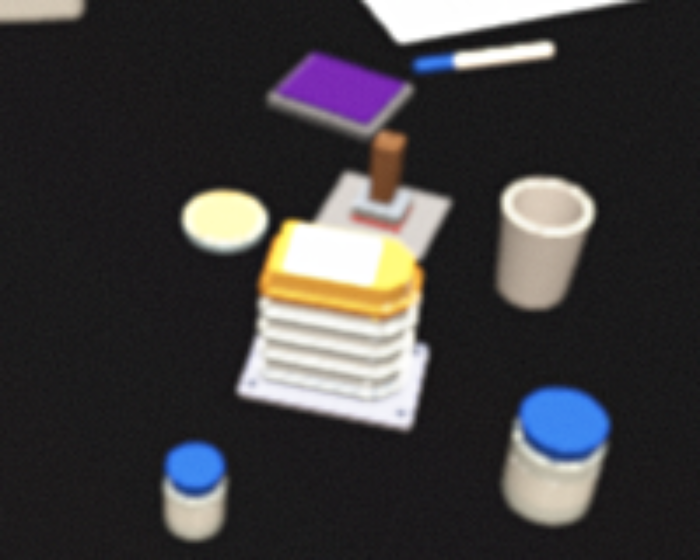

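The stamp stands upright mid-rest at (388,170), the stack is seated under the lid at (345,270), and the jars and dish are untouched. Handing in.

```bash
python3 -c "from station import job; print(job.sign_off())"
```

```text
the job is handed in; nothing more can be done
None
```

The job is handed in: all four plates and the lid are seated on the nest, the stamp was inked, pressed on the label for about a second and lifted straight up, and it now stands released in the middle of its rest, but no verdict came back and no ink print showed in the one coarse check picture of the label.

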